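# Load the filter plate from the dry-storage pot

## Task

Load the microscope's filter plate from the dry-storage pot: press the pot's sprung lid down, twist it counter-clockwise free of its two claws and set it down flat on the desk. Take out every filter disc, lay it on the bare front of the plate and slide it back under the keeper bar until it drops flush into a pocket, one to a pocket. Then put the lid back on the pot, press it down and twist it clockwise until it springs up locked behind both catches; leave the other things on the desk as they are.

Things in the scene. Friction and masses are not known exactly. Their poses are not given: they have to be found in the camera images.
- pot: Low round aluminium pot, fixed to the desk; origin: centre of its underside, z up. Inner radius 62, outer 68; floor 5 above the desk, metal rim 21.5. A black rubber sealing ring (radius 63 to 67) stands out of the rim on springs, its top 30 above the desk when free. A foot bar 194x40x4 lies under it along x; a steel claw stands at each end, at +x and -x.
- claw (a point): Middle of the underside of the +x claw's lip, 32.7 above the desk, 76 from the pot's axis (the -x claw is its mirror, half a turn round). Post at radius 83.5 to 89.5, 30 wide, 38 high; the lip reaches in to radius 70. A catch tooth hangs 3.2 below the lip at its counter-clockwise end (from above); a solid end stop closes the clockwise end.
- lid: Clear round lid, radius 67, 6 thick, about 0.15 kg, loose; origin: centre of its underside, z up. Two steel ears at its +x and -x, 14 wide, 5 thick, reach to radius 80. Locked: lid x along pot x (either way round), ears under the lips between tooth and end stop (2 to 3 mm play each way), underside 27.5 above the pot's origin, pushed up by the sprung ring.
- lid_grip (a point): Middle of the lid's upright grip bar, 20 above the lid's underside; the bar lies along lid x, in line with the ears: 58 long, 14 thick (lid y), top 32 and lid's top 6 above the underside. The lid can stand flat on the desk; the desk within 90 mm of x 0.53, y -0.33 is kept clear for it.
- lid_ear (a point): Outer part of the lid's +x ear (on the lid's x axis, 76 from its centre, level with its underside). To free: press down 3.2 mm or more (9 N; it bottoms after 6 mm, 14 N), turn counter-clockwise from above past 0.35 rad (0.5 is clear), lift. To lock: lower it 0.5 rad counter-clockwise of pot x (it rests 29 up), press 5 mm below locked, turn clockwise to 0, let it rise.
- plate: Aluminium filter plate, fixed to the desk, 130 (x) by 184 (y), 14 thick; origin: centre of its underside, x to its back, away from the robot. Front part, x -65 to +8 in its frame, is bare run-up. Four round pockets, 32 wide and 6 deep, lie in a row at x +25, y +66, +22, -22, -66. A disc can enter a pocket only by sliding in from the front under the keeper bar.
- keeper (a point): Middle of the front lower edge of the dark keeper bar along the plate's y: at x +31 in the plate's frame, 7.5 above the plate's top. The bar covers x +31 to +65, its top 27.5 above the desk; below it a back wall stands at x +44.5. A disc (6 thick) passes below the bar.
- pocket_1 (a point): Middle of pocket 1 of the plate, at half its depth (11 mm above the plate's underside): the centre of a seated disc lies here. Axes as the plate's.
- pocket_2 (a point): Middle of pocket 2 of the plate, at half its depth (11 mm above the plate's underside): the centre of a seated disc lies here. Axes as the plate's.
- pocket_3 (a point): Middle of pocket 3 of the plate, at half its depth (11 mm above the plate's underside): the centre of a seated disc lies here. Axes as the plate's.
- pocket_4 (a point): Middle of pocket 4 of the plate, at half its depth (11 mm above the plate's underside): the centre of a seated disc lies here. Axes as the plate's.
- filter_1: Optical filter disc, dark metal ring with clear glass: 30 mm diameter, 6 mm thick, 0.02 kg, loose, either face up. Origin at its centre, z along its axis. At the start it lies flat in the pot (centre 8 mm above the desk) under the lid. May be absent: three or four discs are there. All discs are alike and any disc fits any pocket.
- filter_2: Optical filter disc, dark metal ring with clear glass: 30 mm diameter, 6 mm thick, 0.02 kg, loose, either face up. Origin at its centre, z along its axis. At the start it lies flat in the pot (centre 8 mm above the desk) under the lid. May be absent: three or four discs are there. All discs are alike and any disc fits any pocket.
- filter_3: Optical filter disc, dark metal ring with clear glass: 30 mm diameter, 6 mm thick, 0.02 kg, loose, either face up. Origin at its centre, z along its axis. At the start it lies flat in the pot (centre 8 mm above the desk) under the lid. May be absent: three or four discs are there. All discs are alike and any disc fits any pocket.
- filter_4: Optical filter disc, dark metal ring with clear glass: 30 mm diameter, 6 mm thick, 0.02 kg, loose, either face up. Origin at its centre, z along its axis. At the start it lies flat in the pot (centre 8 mm above the desk) under the lid. May be absent: three or four discs are there. All discs are alike and any disc fits any pocket.
- filter_cube_a: Bystander: black filter cube, 36x38x37; origin under its centre.
- filter_cube_b: Bystander: another black filter cube, 36x38x37; origin under its centre.
- objective_jar: Bystander: objective canister with a black cap, 45 mm wide, 63 high; origin under its centre.
- air_blower: Bystander: black rubber air blower lying, 53x118x53; origin under its centre.
- lens_tissue: Bystander: booklet of lens tissue, 66x101x9; origin under its centre.
- tweezers: Bystander: steel tweezers lying, 13x122x9; origin under its centre.
- dust_cap: Bystander: black dust cap, 42 mm wide, 13 high; origin under its centre.
Not all that is in view belongs to the job. Leave any orange look-alike of the lid alone.

How it is judged:
On the way, in this order (a step that is already met when the one before it is completed fails the run):
1. the lid is off the pot and stands flat on the desk, clear of the pot (horizontal distance between lid and pot above 0.15 m and height (world z) of lid below 0.006 m and angle between lid's own z axis and vertical below 0.06 rad and linear speed of lid below 0.03 m/s), for 0.2 s.
2. every filter disc lies seated in a pocket of the plate (((horizontal distance between filter_1 and pocket_1 below 0.003 m and z of filter_1 in the frame of pocket_1 between -0.002 and 0.0015 m) or (horizontal distance between filter_1 and pocket_2 below 0.003 m and z of filter_1 in the frame of pocket_2 between -0.002 and 0.0015 m) or (horizontal distance between filter_1 and pocket_3 below 0.003 m and z of filter_1 in the frame of pocket_3 between -0.002 and 0.0015 m) or (horizontal distance between filter_1 and pocket_4 below 0.003 m and z of filter_1 in the frame of pocket_4 between -0.002 and 0.0015 m)) and ((horizontal distance between filter_2 and pocket_1 below 0.003 m and z of filter_2 in the frame of pocket_1 between -0.002 and 0.0015 m) or (horizontal distance between filter_2 and pocket_2 below 0.003 m and z of filter_2 in the frame of pocket_2 between -0.002 and 0.0015 m) or (horizontal distance between filter_2 and pocket_3 below 0.003 m and z of filter_2 in the frame of pocket_3 between -0.002 and 0.0015 m) or (horizontal distance between filter_2 and pocket_4 below 0.003 m and z of filter_2 in the frame of pocket_4 between -0.002 and 0.0015 m)) and ((horizontal distance between filter_3 and pocket_1 below 0.003 m and z of filter_3 in the frame of pocket_1 between -0.002 and 0.0015 m) or (horizontal distance between filter_3 and pocket_2 below 0.003 m and z of filter_3 in the frame of pocket_2 between -0.002 and 0.0015 m) or (horizontal distance between filter_3 and pocket_3 below 0.003 m and z of filter_3 in the frame of pocket_3 between -0.002 and 0.0015 m) or (horizontal distance between filter_3 and pocket_4 below 0.003 m and z of filter_3 in the frame of pocket_4 between -0.002 and 0.0015 m)) and ((horizontal distance between filter_4 and pocket_1 below 0.003 m and z of filter_4 in the frame of pocket_1 between -0.002 and 0.0015 m) or (horizontal distance between filter_4 and pocket_2 below 0.003 m and z of filter_4 in the frame of pocket_2 between -0.002 and 0.0015 m) or (horizontal distance between filter_4 and pocket_3 below 0.003 m and z of filter_4 in the frame of pocket_3 between -0.002 and 0.0015 m) or (horizontal distance between filter_4 and pocket_4 below 0.003 m and z of filter_4 in the frame of pocket_4 between -0.002 and 0.0015 m))), for 0.2 s.
At the end, for the whole second after the job is handed in: every filter disc lies flush in a pocket (centre within 3 mm sideways, at most 1.5 mm high) and the lid is locked on the pot: centred within 6 mm, ears in line with the claws within 0.09 rad, level, its underside 25.5 to 29 mm above the pot's origin (all of step 2 and horizontal distance between lid and pot below 0.006 m and angle between the x axis of lid and the x axis of pot, either way round below 0.09 rad and z of lid in the frame of pot between 0.0255 and 0.029 m and angle between lid's own z axis and vertical below 0.05 rad and linear speed of lid below 0.02 m/s); the robot touches nothing.
It fails at once if a bystander is shifted by more than 30 mm (distance of any of filter_cube_a, filter_cube_b, objective_jar, air_blower, lens_tissue, tweezers, dust_cap from where it was at the start of the episode above 0.03 m).
Of filter_1, filter_2, filter_3, filter_4 only 3 to 4 are there at a start; the rules pass over those that are not, and their reading is None.
At some moment in a run one of filter_1, filter_2, filter_3, filter_4 may be knocked a few centimetres aside while the robot is not near it.
Once in a run the grip may slacken for a moment while it holds something.
It also fails if it takes over 210 s, if anything falls off the work surface, if the arm or the gripper's body presses on something with over 40 N, if the wrist force passes 120 N, or if a joint passes its speed limit or range.

## Robot

A 6-joint arm with a two-finger parallel gripper is mounted at the origin on a cart in front of the work surface, level with it; the furniture and walls round the work are solid. World frame = base frame: x ahead of the robot, y to its left, z up, the work surface at z = 0. Lengths are in m, angles in rad, forces in N, time in s.
With the tool pointing down it reaches from about 0.35 to 0.875 m from the base axis. Payload 15.5 kg.
Tool frame: the origin (TCP) lies midway between the tips of the shut fingers; the grasp point (between the pads) lies 19 mm behind it (grip_depth is the distance from the TCP to the grasp point, in m); z points along the fingers, y is the line along which they close (so a half turn about z gives the same grasp; the last joint's range is limited). The gripper opens to 85 mm and grips with 20 to 120 N. Pads are 22 mm wide; open, the fingers measure 114 mm over their backs; the gripper's body (76 mm by 85 mm) begins 54 mm behind the grasp point. The pads swing forward as they close: fully open they stand 13 mm farther back than shut.
Start: joints at [1.113, 0.494, 1.345, -0, 1.302, -0.096], TCP at [0.221, 0.585, 0.202] pointing down, gripper open.
Joint ranges: [-2.91, 2.91], [-0.82, 2.16], [0.22, 2.67], [-1.22, 4.37], [0.12, 2.79], [-3.08, 3.08]. Speed limits (rad/s): [1.89, 1.89, 2.57, 3.01, 3.01, 3.01].

## Interface

Orientations are given as [roll, pitch, yaw] about the fixed x, y, z axes, in that order (R = Rz(yaw) Ry(pitch) Rx(roll)).
In Python, from plant import * gives the robot as it stands.
- The arm moves only by the tool send_rows, never from a script. Its argument "rows" is one flat list of numbers, 7 for each row, row after row: the shift along the tool's x, y, z in units of 0.2 m (1.0 is 0.2 m), then the turn, a rotation vector about the tool's x, y, z in units of pi/2 rad (1.0 is pi/2 rad), then the closure, from -1 (fully open) to 1 (shut). In form: [dx, dy, dz, rx, ry, rz, gripper, dx, dy, dz, rx, ry, rz, gripper, ...]. A call has 1 to 8 rows; each row is the pose to reach, as a shift and turn from the pose commanded when the call began, along the tool's axes at that moment; what a row does not reach only later rows make up. A row lasts 1/8 s, in which the tool goes at most 62.5 mm and 10.7 degrees, less where a joint would pass 70% of its speed; a pose out of reach is approached as far as the arm can. A call with a number of a shift or a turn outside -1 to 1 is refused whole. A call with a gripper value outside its range is refused whole. The fingers move at their own pace and stop on an object; "newtons" is the grip in N (left out, the last holds). Time passes only in rows, so rows that repeat a pose let the fingers close. It gives the time, the measured TCP pose, the force, the opening and the grip force at its end, in the units of the state.
- read_state(): the state, without advancing time (a new reading comes with each control period).
- capture(name): name is "scene" or "top" or "wrist"; returns a dict with "color" (400x640x3 uint8, red, green, blue), "camera_matrix" (3x3 intrinsics, pixels), "dist" ([k1, k2, p1, p2, k3] as OpenCV has them; the pictures are not rectified), "pose" (4x4, takes a point from camera to world coordinates). Camera axes: x right, y down, z forward; pixel columns grow to the right and rows downward; lengths in m; the calibration is good to about 2 mm. A picture is of the moment at which its call begins. There is no depth.
- finish_job(): hands the job in; it is judged then, once.
The state is a dict: "time": time; "joints": joint angles; "joint_vel": joint speeds; "effort": joint torques, N m; "ee_pos": TCP position; "ee_rot": TCP orientation; "contact_force": force on the tool from outside, world axes, zero at the start; "torque": the same for the moment, N m; "opening": finger opening in m; "finger_force": force on a finger pad.
Only numpy, scipy, OpenCV 4.12 (cv2) and the standard library are available. Lean on these libraries where they do the work, as an engineer would, in place of code of your own. Each camera call takes 0.05 s, during which the arm holds its last target. There are 200 camera calls.

## Working session

There is one attempt and no reset: what is moved stays moved. The work goes in short steps, Python scripts to look and compute and a tool call to move; the robot and the scene stay as the last step left them, time stands still between calls to the robot, and variables do not carry over. Pictures are saved under pics/ and viewed, at most 14 in all, crops included, and the job is handed in when it is done.

Besides the shell and the picture viewer there is one more tool, called after "Emit:" in YAML: its name, and indented under it one key for each argument. send_rows: Moves the arm, as the interface text tells. Shifts and turns lie within -1 to 1; 1 stands for 0.2 m of shift or pi/2 rad of turn. Its arguments: {"type":"object","properties":{"rows":{"type":"array","items":{"type":"number","minimum":-1,"maximum":1}},"newtons":{"type":"number"}},"required":["rows"]}

```bash
ls; mkdir -p pics; python3 - <<'E'
from plant import *
import cv2
s=read_state();print({k:(s[k]) for k in s})
for n in("top","scene"):
    c=capture(n);cv2.imwrite(f"pics/{n}0.png",c["color"][:,:,::-1]);print(n,c["camera_matrix"],c["dist"],c["pose"])
E
```

```text
pics
{'time': 0.0, 'joints': array([ 1.11350119e+00,  4.94178009e-01,  1.34613418e+00, -4.99414969e-06,
        1.30247882e+00, -9.55075970e-02]), 'joint_vel': array([-0.00095917,  0.00086355, -0.00107685,  0.00082072,  0.00071898,
        0.00113556]), 'effort': array([ 9.01676740e-04, -8.82168961e+01, -3.83885407e+01,  1.71640245e-04,
        9.57282056e-03,  8.60302123e-06]), 'ee_pos': array([0.22104678, 0.58418836, 0.20100245]), 'ee_rot': array([-3.14039930e+00, -1.09486030e-04,  2.77980637e+00]), 'contact_force': array([-0.15671788, -0.01381405,  0.20026279]), 'torque': array([ 0.03494364, -0.02981155,  0.03590682]), 'finger_force': 0.0, 'opening': 0.08545247053033107}
top [[379.26657321   0.         323.23186715]
 [  0.         379.26657321 198.38375079]
 [  0.           0.           1.        ]] [-0.00027423  0.          0.          0.          0.        ] [[ 0.02177993 -0.9861973   0.16413566  0.40286496]
 [-0.99975973 -0.02107844  0.00601455  0.06173918]
 [-0.00247181 -0.16422722 -0.98641944  1.39556704]
 [ 0.          0.          0.          1.        ]]
scene [[397.88671422   0.         323.23997597]
 [  0.         397.88671422 203.43297265]
 [  0.           0.           1.        ]] [0.00263224 0.         0.         0.         0.        ] [[-0.48120361 -0.56795333  0.66773655 -0.52466219]
 [-0.87637696  0.32920811 -0.3515472   0.67901824]
 [-0.02016188 -0.75435471 -0.65615735  1.17228181]
 [ 0.          0.          0.          1.        ]]
```

View pics/top0.png

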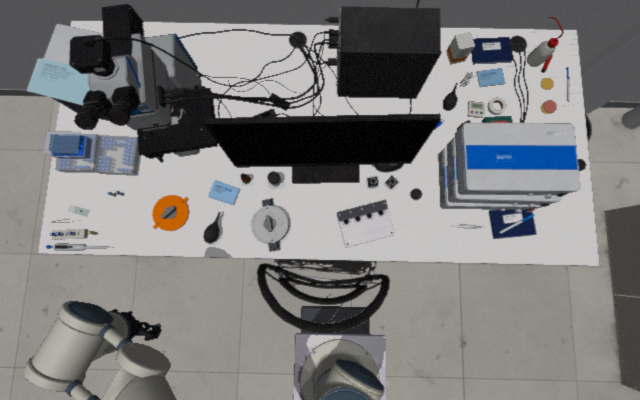

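View pics/scene0.png

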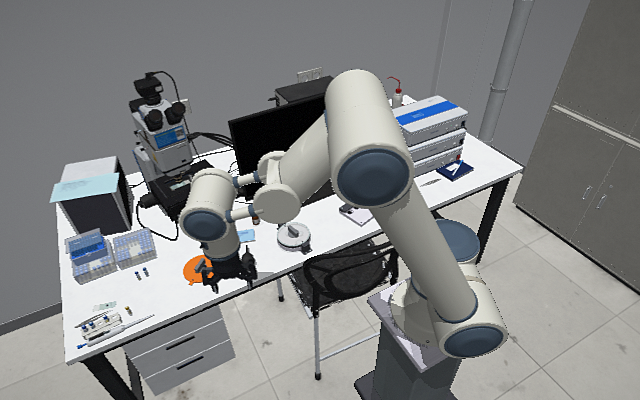

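The white/clear lid on the pot is at (270,222) in the top view. The orange look-alike is at (170,213). The plate is at (365,222), with its dark pockets on the back edge. Next I'll measure these and enlarge the area.

```bash
cat > h.py <<'E'
from plant import *
import numpy as np, cv2
from scipy.spatial.transform import Rotation as R
def ray(c,u,v,z):
    p=cv2.undistortPoints(np.array([[[u,v]]],float),c["camera_matrix"],np.array(c["dist"]))[0,0]
    T=c["pose"];d=T[:3,:3]@[p[0],p[1],1.];return T[:3,3]+d*(z-T[2,3])/d[2]
def proj(c,P):
    T=np.linalg.inv(c["pose"]);r,_=cv2.Rodrigues(T[:3,:3])
    return cv2.projectPoints(np.array(P,float).reshape(-1,1,3),r,T[:3,3],c["camera_matrix"],np.array(c["dist"]))[0][:,0]
def crop(c,x0,y0,x1,y1,k,name):
    cv2.imwrite("pics/"+name,cv2.resize(c["color"][y0:y1,x0:x1,::-1],None,fx=k,fy=k,interpolation=cv2.INTER_CUBIC))
def tcp():
    s=read_state();return np.array(s["ee_pos"]),R.from_euler("xyz",s["ee_rot"])
def go(pos,yaw):
    "units for a row to reach pos, tool down with given tool yaw"
    p,r=tcp();d=r.inv().apply(np.array(pos)-p)/.2
    w=(r.inv()*R.from_euler("xyz",[np.pi,0,yaw])).as_rotvec()/(np.pi/2)
    return np.round(d,4),np.round(w,4)
E
python3 - <<'E'
from h import *
c=capture("top")
for n,u,v,z in[("pot",270,222,.03),("plate",365,222,.014),("jar",275,178,.06),("blower",213,228,.03),("dustcap",416,194,.013),("tweez",467,227,.0)]:print(n,ray(c,u,v,z))
print(proj(c,[.53,-.33,0]))
crop(c,200,165,420,265,3.6,"crop1.png")
E
```

```text
pot [0.5394761  0.26051485 0.03      ]
plate [ 0.54855158 -0.08432915  0.014     ]
jar [0.69582627 0.24526093 0.06      ]
blower [0.5133561  0.46510894 0.03      ]
dustcap [ 0.65669464 -0.27268118  0.013     ]
tweez [ 0.53963557 -0.46112891  0.        ]
[[431.38895967 228.84859337]]
```

View pics/crop1.png

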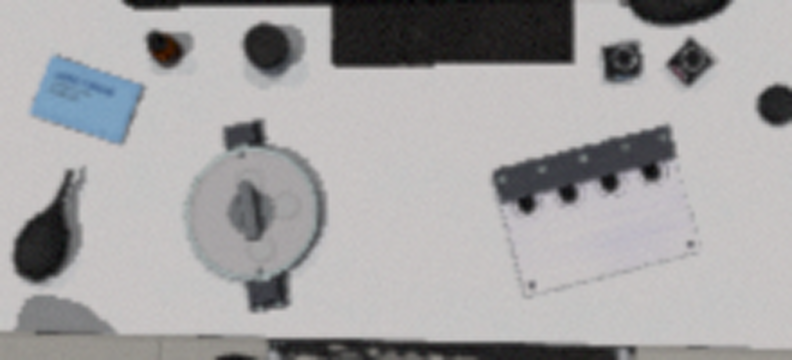

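Candidates in the top view: the clear lid on the pot at (271,224), with ears at the dark claws (267,202) and (274,246), and the orange disc at (170,213). The job's lid is the clear one, on the pot with the steel claws. The plate's pockets face the robot and lie at about crop (527,205), (568,193), (609,182) and (651,172). Next I move over the pot for a wrist view.

```bash
python3 - <<'E'
from h import *
print(go((.36,.42,.32),3.0));
p,r=tcp();print(r.inv().apply([.14,-.16,0])/.2, R.from_euler("xyz",[np.pi,0,3.0]).inv().apply([.14,-.16,0])/.2)
E
```

```text
(array([-0.9402, -0.5229, -0.5939]), array([-6.000e-04, -1.000e-04, -1.402e-01]))
[-9.3784039e-01 -5.0045503e-01  4.0777706e-04] [-8.05890754e-01 -6.93209992e-01 -8.48937397e-17]
```

Emit:
send_rows:
  rows: [-0.31, -0.17, -0.2, 0, 0, -0.05, -1, -0.62, -0.34, -0.4, 0, 0, -0.1, -1, -0.94, -0.52, -0.6, 0, 0, -0.14, -1, -0.94, -0.52, -0.6, 0, 0, -0.14, -1, -0.94, -0.52, -0.6, 0, 0, -0.14, -1, -0.94, -0.52, -0.6, 0, 0, -0.14, -1]

```text
time: 0.9
ee_pos: [0.3599, 0.4207, 0.3211]
ee_rot: [-3.141, -0.001, 2.999]
contact_force: [-0.3, 0.7, -0.4]
opening: 0.0852
finger_force: 0.0
```

Emit:
send_rows:
  rows: [-0.27, -0.23, 0, 0, 0, 0, -1, -0.54, -0.46, 0, 0, 0, 0, -1, -0.81, -0.69, 0, 0, 0, 0, -1, -0.81, -0.69, 0, 0, 0, 0, -1, -0.81, -0.69, 0, 0, 0, 0, -1, -0.81, -0.69, 0, 0, 0, 0, -1]

```text
time: 1.65
ee_pos: [0.5001, 0.2624, 0.3209]
ee_rot: [-3.141, -0.001, 3.001]
contact_force: [-0.0, 0.8, 0.2]
opening: 0.0856
finger_force: 0.0
```

```bash
python3 - <<'E'
from h import *
s=read_state();print(s["time"],s["ee_pos"],s["ee_rot"],s["joints"])
c=capture("wrist");print(c["pose"],c["camera_matrix"][0,0]);cv2.imwrite("pics/w1.png",c["color"][:,:,::-1])
E
```

```text
1.65 [0.50011013 0.26239485 0.32086423] [-3.14125606e+00 -1.38872531e-03  3.00098751e+00] [ 3.77207635e-01  3.14390203e-01  1.30989862e+00  3.95461303e-04
  1.51867711e+00 -1.05300466e+00]
[[ 1.40901599e-01  9.51653830e-01  2.72950046e-01  4.30093858e-01]
 [ 9.90023584e-01 -1.35498597e-01 -3.86449729e-02  2.73590338e-01]
 [ 2.07711845e-04  2.75672122e-01 -9.61251704e-01  4.92709678e-01]
 [ 0.00000000e+00  0.00000000e+00  0.00000000e+00  1.00000000e+00]] 348.37959414704085
```

View pics/w1.png

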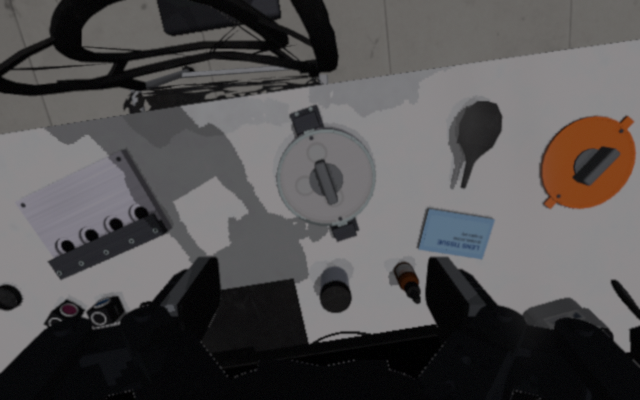

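The wrist view shows the clear lid centred at about (326,175), with claws at (307,120) and (344,229). The plate is at lower left with its pockets at (66,245), (91,235), (115,224) and (139,213). I'll refine with a closer look.

```bash
python3 - <<'E'
from h import *
c=capture("wrist")
a=ray(c,307,120,.037);b=ray(c,344,229,.037);print(a,b,(a+b)/2,np.arctan2(*(b-a)[1::-1]),np.linalg.norm(b-a))
print([ray(c,*p,.008) for p in((66,245),(91,235),(115,224),(139,213))])
m=(a+b)/2
print(go((m[0]-.0,m[1],.19),np.pi+np.arctan2(*(b-a)[1::-1])))
E
```

```text
[0.4515829  0.25047316 0.037     ] [0.60563139 0.27890579 0.037     ] [0.52860714 0.26468948 0.037     ] 0.18251537699724013 0.1566504160513677
[array([ 0.58362274, -0.14168901,  0.008     ]), array([ 0.57326055, -0.09816833,  0.008     ]), array([ 0.56137504, -0.05662295,  0.008     ]), array([ 0.54974189, -0.01602854,  0.008     ])]
(array([-0.1399,  0.0311,  0.6563]), array([-0.    , -0.0004, -0.2053]))
```

Emit:
send_rows:
  rows: [-0.07, 0.01, 0.22, 0, 0, -0.1, -1, -0.14, 0.03, 0.45, 0, 0, -0.205, -1, -0.14, 0.03, 0.655, 0, 0, -0.205, -1, -0.14, 0.03, 0.655, 0, 0, -0.205, -1, -0.14, 0.03, 0.655, 0, 0, -0.205, -1, -0.14, 0.03, 0.655, 0, 0, -0.205, -1]

```text
time: 2.5
ee_pos: [0.5304, 0.2638, 0.1926]
ee_rot: [3.141, 0.003, -2.961]
contact_force: [-0.9, -0.3, 0.1]
opening: 0.0856
finger_force: 0.0
```

```bash
python3 - <<'E'
from h import *
c=capture("wrist");np.savez("w2.npz",**c);crop(c,160,40,480,280,2.5,"w2.png")
E
```

```text
(no output)
```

View pics/w2.png

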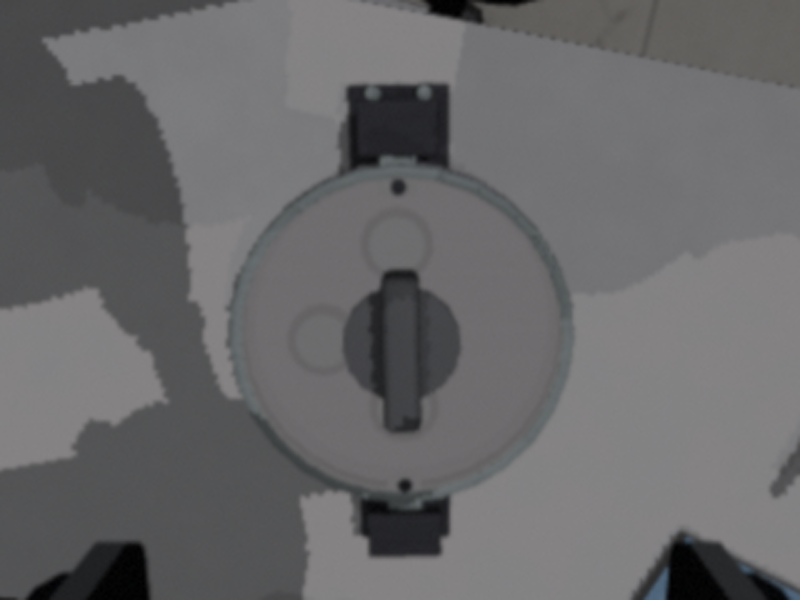

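The lid's dots are at crop (398,187) and (405,485), the lid's outline runs from x 233 to 572, and three discs show through it at (397,245), (322,340) and (405,405).

```bash
python3 - <<'E'
from h import *
c=dict(np.load("w2.npz"))
f=lambda u,v,z:ray(c,160+(u+.5)/2.5-.5,40+(v+.5)/2.5-.5,z)
a,b=f(398,187,.0335),f(405,485,.0335);d=b-a
print((a+b)/2,np.arctan2(d[1],d[0]),np.linalg.norm(d))
a,b=f(233,335,.0335),f(572,335,.0335);print(a,b,np.linalg.norm(a-b))
a,b=f(402,276,.0595),f(402,428,.0595);print("bar top",a,b,(a+b)/2,np.linalg.norm(a-b))
for n,u,v,z in[("lip-x",397,125,.038),("lip+x",405,525,.038)]:print(n,f(u,v,z))
for p in[(397,245),(322,340),(405,405)]:print("disc",f(*p,.011))
E
```

```text
[0.5325785  0.26356555 0.0335    ] 0.20073601054463433 0.11800516516746523
[0.54102151 0.19873705 0.0335    ] [0.51760269 0.32789747 0.0335    ] 0.13126635364323735
bar top [0.503205   0.25854701 0.0595    ] [0.55823135 0.26843866 0.0595    ] [0.53071817 0.26349284 0.0595    ] 0.055908353432180695
lip-x [0.45335743 0.24765944 0.038     ]
lip+x [0.60581179 0.2781237  0.038     ]
disc [0.49815925 0.25535566 0.011     ]
disc [0.54205883 0.23163623 0.011     ]
disc [0.56355769 0.27044189 0.011     ]
```

```bash
python3 - <<'E'
from h import *
print(go((.531,.2635,.037),np.pi+.198))
E
```

```text
(array([-0.0009, -0.0018,  0.7769]), array([ 0.0003,  0.0018, -0.0113]))
```

Emit:
send_rows:
  rows: [0, 0, 0.25, 0, 0.002, -0.011, -1, 0, 0, 0.5, 0, 0.002, -0.011, -1, 0, 0, 0.7, 0, 0.002, -0.011, -1, 0, 0, 0.77, 0, 0.002, -0.011, -1, 0, 0, 0.77, 0, 0.002, -0.011, -1]
  newtons: 60

```text
time: 3.18
ee_pos: [0.53, 0.2633, 0.0371]
ee_rot: [3.142, -0.003, -2.944]
contact_force: [-0.0, -0.3, 0.7]
opening: 0.0856
finger_force: 0.0
```

Emit:
send_rows:
  rows: [0, 0, 0, 0, 0, 0, 1, 0, 0, 0, 0, 0, 0, 1, 0, 0, 0, 0, 0, 0, 1, 0, 0, 0, 0, 0, 0, 1, 0, 0, 0, 0, 0, 0, 1, 0, 0, 0, 0, 0, 0, 1]

```text
time: 3.92
ee_pos: [0.5296, 0.2632, 0.0365]
ee_rot: [3.142, -0.003, -2.944]
contact_force: [-0.4, -0.5, 0.0]
opening: 0.0001
finger_force: 0.0
```

```bash
python3 - <<'E'
from h import *
print(read_state())
c=capture("wrist");cv2.imwrite("pics/w3.png",c["color"][:,:,::-1])
E
```

```text
{'time': 3.925, 'joints': array([ 3.59892694e-01,  6.48897610e-01,  1.58942897e+00,  6.63820774e-04,
        9.06440651e-01, -1.40869714e+00]), 'joint_vel': array([ 0.00213868,  0.00111983, -0.00089345, -0.00154696, -0.00018505,
       -0.00037319]), 'effort': array([ 2.91282180e-03, -8.94800663e+01, -2.59087640e+01,  2.60935129e-03,
        2.69403780e-02,  1.08684731e-04]), 'ee_pos': array([0.5296439 , 0.26317807, 0.03654731]), 'ee_rot': array([ 3.14159052, -0.0032172 , -2.94420925]), 'contact_force': array([-0.38006467, -0.49423211,  0.01673636]), 'torque': array([-0.04348904, -0.04358066, -0.00821788]), 'finger_force': 0.0, 'opening': 8.810260704609413e-05}
```

View pics/w3.png

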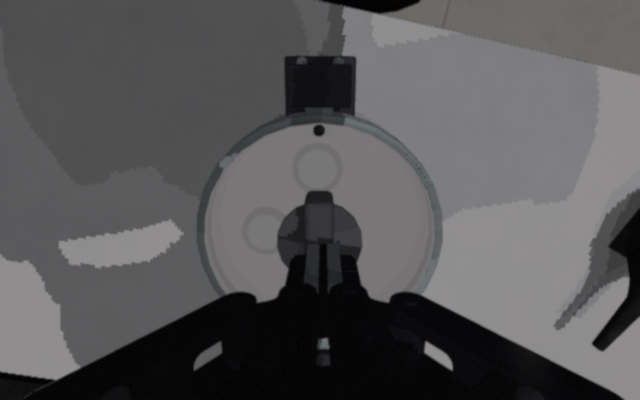

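The fingers are shut with no bar between them. The tips overlap the bar at about (322,250), so I'll check the geometry.

```bash
python3 - <<'E'
from h import *
c=capture("wrist");p,r=tcp()
print("tcp px",proj(c,[p])[0], "grasp pt", proj(c,[p+[0,0,.019]])[0])
u=np.array([np.cos(.198),np.sin(.198),0]);o=np.array([.531,.2635,0])
for z in(.0335,.0595):print(z,proj(c,[o-u*.029+[0,0,z],o+u*.029+[0,0,z]]),"dot",proj(c,[o-u*.059+[0,0,z]]))
crop(c,260,180,380,300,5,"w4.png")
t=capture("top");crop(t,235,185,305,255,8,"t4.png")
E
```

```text
tcp px [319.96300284 238.17500066] grasp pt [319.68509945 253.27115218]
0.0335 [[319.8902047  186.22193833]
 [320.26273817 286.46078254]] dot [[319.67399437 127.09295064]]
0.0595 [[319.46928969 200.03333419]
 [319.93760298 313.55815753]] dot [[319.19241078 131.58459268]]
```

View pics/w4.png

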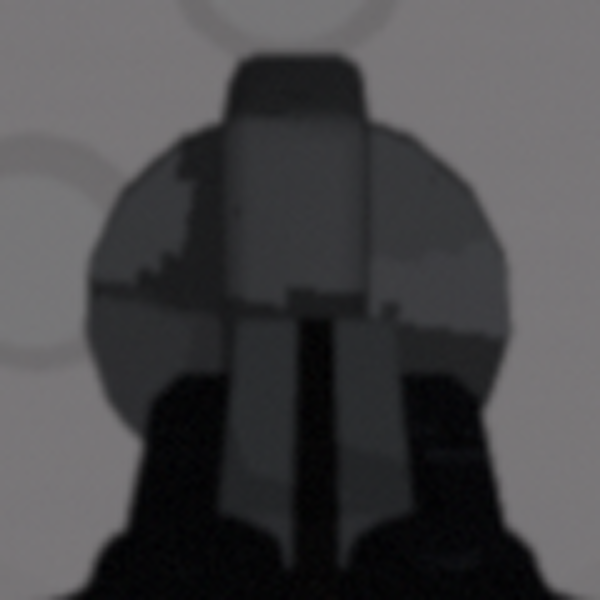

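Emit:
send_rows:
  rows: [0, 0, 0.008, 0, 0, 0, 1, 0, 0, 0.015, 0, 0, 0, 1, 0, 0, 0.015, 0, 0, 0, 1]

```text
time: 4.45
ee_pos: [0.5295, 0.2631, 0.0334]
ee_rot: [-3.142, -0.003, -2.944]
contact_force: [0.0, -0.2, 0.4]
opening: 0.0002
finger_force: 0.0
```

View pics/t4.png

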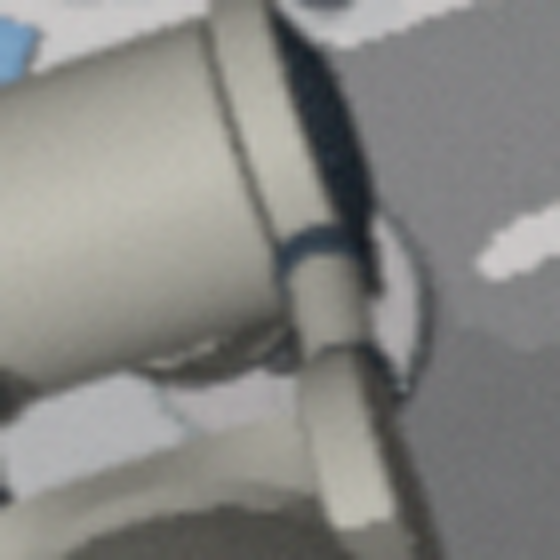

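Emit:
send_rows:
  rows: [0, 0, 0.01, 0, 0, 0, 1, 0, 0, 0.02, 0, 0, 0, 1, 0, 0, 0.025, 0, 0, 0, 1, 0, 0, 0.025, 0, 0, 0, 1]

```text
time: 4.95
ee_pos: [0.5297, 0.2632, 0.0287]
ee_rot: [3.142, -0.003, -2.944]
contact_force: [-0.6, -0.3, 5.3]
opening: -0.0002
finger_force: 2.4
```

```bash
python3 - <<'E'
from h import *
c=capture("scene");u=proj(c,[[.53,.263,.05]])[0].astype(int);print(u)
crop(c,u[0]-50,u[1]-50,u[0]+50,u[1]+40,6,"s5.png")
E
```

```text
[293 231]
```

View pics/s5.png

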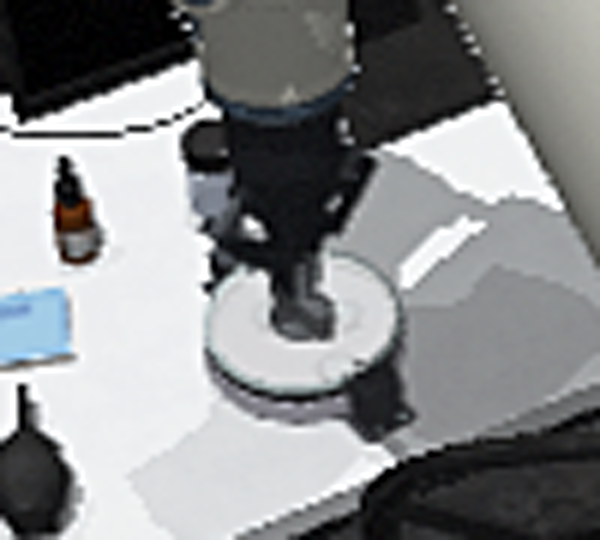

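The shut fingertips touched the bar top at a reported z of about 0.030, where 0.0595 was expected. The real tips therefore sit about 29 mm farther back than the reported TCP. I'll open and go deeper with force checks.

Emit:
send_rows:
  rows: [0, 0, -0.06, 0, 0, 0, -1, 0, 0, -0.06, 0, 0, 0, -1, 0, 0, -0.06, 0, 0, 0, -1, 0, 0, -0.06, 0, 0, 0, -1, 0, 0, -0.06, 0, 0, 0, -1, 0, 0, 0.02, 0, 0, 0, -1, 0, 0, 0.04, 0, 0, 0, -1, 0, 0, 0.04, 0, 0, 0, -1]

```text
time: 6.0
ee_pos: [0.5292, 0.263, 0.0198]
ee_rot: [-3.141, -0.004, -2.944]
contact_force: [1.0, -0.3, 0.1]
opening: 0.0857
finger_force: 0.0
```

Emit:
send_rows:
  rows: [0, 0, 0.01, 0, 0, 0, -1, 0, 0, 0.02, 0, 0, 0, -1, 0, 0, 0.03, 0, 0, 0, -1, 0, 0, 0.03, 0, 0, 0, -1]

```text
time: 6.5
ee_pos: [0.5295, 0.2631, 0.0145]
ee_rot: [-3.142, -0.003, -2.944]
contact_force: [-1.2, -0.1, -0.6]
opening: 0.0853
finger_force: 0.0
```

Emit:
send_rows:
  rows: [0, 0, 0.01, 0, 0, 0, -1, 0, 0, 0.025, 0, 0, 0, -1, 0, 0, 0.025, 0, 0, 0, 1, 0, 0, 0.025, 0, 0, 0, 1, 0, 0, 0.025, 0, 0, 0, 1, 0, 0, 0.025, 0, 0, 0, 1, 0, 0, 0.025, 0, 0, 0, 1, 0, 0, 0.025, 0, 0, 0, 1]
  newtons: 60

```text
time: 7.5
ee_pos: [0.5296, 0.2632, 0.0097]
ee_rot: [3.142, -0.003, -2.944]
contact_force: [-0.4, -0.7, 2.4]
opening: 0.0128
finger_force: 60.7
```

Emit:
send_rows:
  rows: [0, 0, 0.01, 0, 0, 0, 1, 0, 0, 0.023, 0, 0, 0, 1, 0, 0, 0.023, 0, 0, 0, 1, 0, 0, 0.023, 0, 0, 0, 1]

```text
time: 8.0
ee_pos: [0.5296, 0.2632, 0.0053]
ee_rot: [3.142, -0.003, -2.944]
contact_force: [-2.8, -1.9, 10.9]
opening: 0.0129
finger_force: 61.8
```

Emit:
send_rows:
  rows: [0, 0, 0, 0, 0, -0.06, 1, 0, 0, 0, 0, 0, -0.12, 1, 0, 0, 0, 0, 0, -0.18, 1, 0, 0, 0, 0, 0, -0.24, 1, 0, 0, 0, 0, 0, -0.3, 1, 0, 0, 0, 0, 0, -0.35, 1, 0, 0, 0, 0, 0, -0.35, 1]

```text
time: 8.88
ee_pos: [0.5304, 0.2635, 0.0055]
ee_rot: [3.141, -0.001, -2.393]
contact_force: [-0.3, -0.4, 10.3]
opening: 0.0127
finger_force: 61.9
```

Emit:
send_rows:
  rows: [0, 0, -0.02, 0, 0, 0, 1, 0, 0, -0.06, 0, 0, 0, 1, 0, 0, -0.15, 0, 0, 0, 1, 0, 0, -0.3, 0, 0, 0, 1, 0, 0, -0.45, 0, 0, 0, 1, 0, 0, -0.5, 0, 0, 0, 1, 0, 0, -0.5, 0, 0, 0, 1]

```text
time: 9.75
ee_pos: [0.53, 0.2633, 0.1054]
ee_rot: [3.14, -0.002, -2.394]
contact_force: [-0.0, 1.1, -2.2]
opening: 0.0133
finger_force: 60.3
```

Emit:
send_rows:
  rows: [0.1, -0.11, 0, 0, 0, 0.06, 1, 0.2, -0.22, 0, 0, 0, 0.12, 1, 0.3, -0.33, 0, 0, 0, 0.18, 1, 0.4, -0.44, 0, 0, 0, 0.24, 1, 0.5, -0.55, 0, 0, 0, 0.3, 1, 0.61, -0.66, 0, 0, 0, 0.35, 1, 0.61, -0.66, 0, 0, 0, 0.35, 1]

```text
time: 10.62
ee_pos: [0.5293, 0.0819, 0.104]
ee_rot: [3.141, -0.005, -2.947]
contact_force: [0.2, 0.5, -2.8]
opening: 0.0128
finger_force: 60.3
```

```bash
python3 - <<'E'
from h import *
print(read_state()["opening"],tcp()[0])
c=capture("wrist");crop(c,0,0,640,400,1,"w6.png")
E
```

```text
0.012763263599802387 [0.5292851  0.08186131 0.10396841]
```

View pics/w6.png

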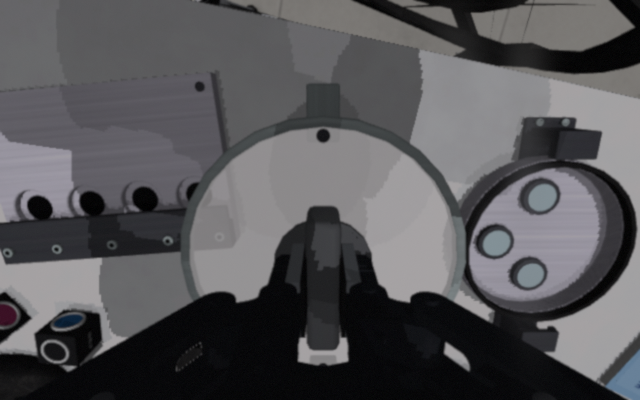

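The lid is gripped level. Three discs are visible in the open pot at (541,197), (495,241) and (528,272). I'll carry the lid to the clear spot.

Emit:
send_rows:
  rows: [0.03, -0.17, 0, 0, 0, 0, 1, 0.065, -0.34, 0, 0, 0, 0, 1, 0.1, -0.51, 0, 0, 0, 0, 1, 0.135, -0.675, 0, 0, 0, 0, 1]

```text
time: 11.18
ee_pos: [0.5299, -0.0542, 0.1045]
ee_rot: [3.141, -0.004, -2.942]
contact_force: [1.0, -0.7, -1.9]
opening: 0.0127
finger_force: 60.3
```

Emit:
send_rows:
  rows: [0.03, -0.17, 0, 0, 0, 0, 1, 0.065, -0.34, 0, 0, 0, 0, 1, 0.1, -0.51, 0, 0, 0, 0, 1, 0.135, -0.675, 0, 0, 0, 0, 1]

```text
time: 11.68
ee_pos: [0.5302, -0.192, 0.1046]
ee_rot: [3.141, -0.004, -2.942]
contact_force: [0.5, 0.1, -0.6]
opening: 0.0128
finger_force: 60.3
```

Emit:
send_rows:
  rows: [0.03, -0.17, 0, 0, 0, 0, 1, 0.065, -0.34, 0, 0, 0, 0, 1, 0.1, -0.51, 0, 0, 0, 0, 1, 0.135, -0.675, 0, 0, 0, 0, 1, 0.135, -0.675, 0, 0, 0, 0, 1]

```text
time: 12.3
ee_pos: [0.5304, -0.3307, 0.1045]
ee_rot: [3.141, -0.003, -2.944]
contact_force: [-0.2, -0.1, -2.1]
opening: 0.0127
finger_force: 60.3
```

Emit:
send_rows:
  rows: [0, 0, 0.1, 0, 0, 0, 1, 0, 0, 0.22, 0, 0, 0, 1, 0, 0, 0.34, 0, 0, 0, 1, 0, 0, 0.46, 0, 0, 0, 1, 0, 0, 0.54, 0, 0, 0, 1, 0, 0, 0.57, 0, 0, 0, 1, 0, 0, 0.575, 0, 0, 0, 1, 0, 0, 0.575, 0, 0, 0, 1]

```text
time: 13.3
ee_pos: [0.5301, -0.3298, -0.009]
ee_rot: [-3.141, -0.002, -2.944]
contact_force: [0.6, 0.5, -0.6]
opening: 0.0129
finger_force: 60.3
```

Emit:
send_rows:
  rows: [0, 0, 0.01, 0, 0, 0, 1, 0, 0, 0.02, 0, 0, 0, 1, 0, 0, 0.03, 0, 0, 0, 1, 0, 0, 0.04, 0, 0, 0, 1, 0, 0, 0.04, 0, 0, 0, 1]

```text
time: 13.92
ee_pos: [0.5297, -0.3296, -0.0178]
ee_rot: [3.142, -0.003, -2.944]
contact_force: [-0.2, 1.2, -1.7]
opening: 0.0131
finger_force: 60.4
```

Emit:
send_rows:
  rows: [0, 0, 0.006, 0, 0, 0, 1, 0, 0, 0.01, 0, 0, 0, 1, 0, 0, 0.01, 0, 0, 0, 1]

```text
time: 14.3
ee_pos: [0.5298, -0.3297, -0.0179]
ee_rot: [-3.141, -0.003, -2.944]
contact_force: [-8.1, 5.9, 31.5]
opening: 0.0126
finger_force: 64.8
```

The lid stands on the desk, with contact at the expected height (reported z = lid underside − 17.8 mm). I'll release it and look at the plate and the pot.

Emit:
send_rows:
  rows: [0, 0, -0.008, 0, 0, 0, 1, 0, 0, -0.008, 0, 0, 0, -1, 0, 0, -0.008, 0, 0, 0, -1, 0, 0, -0.008, 0, 0, 0, -1, 0, 0, -0.008, 0, 0, 0, -1, 0, 0, -0.2, 0, 0, 0, -1, 0, 0, -0.5, 0, 0, 0, -1, 0, 0, -0.8, 0, 0, 0, -1]

```text
time: 15.3
ee_pos: [0.5299, -0.3293, 0.1419]
ee_rot: [3.141, -0.004, -2.944]
contact_force: [0.3, 0.5, 1.1]
opening: 0.0854
finger_force: 0.0
```

Emit:
send_rows:
  rows: [-0.06, 0.2, 0, 0, 0, 0, -1, -0.12, 0.4, 0, 0, 0, 0, -1, -0.17, 0.59, 0, 0, 0, 0, -1]

```text
time: 15.68
ee_pos: [0.5404, -0.2059, 0.1404]
ee_rot: [-3.141, -0.003, -2.944]
contact_force: [-0.3, 0.5, 0.0]
opening: 0.0853
finger_force: 0.0
```

Emit:
send_rows:
  rows: [-0.06, 0.2, 0, 0, 0, 0, -1, -0.12, 0.4, 0, 0, 0, 0, -1, -0.17, 0.59, 0, 0, 0, 0, -1, -0.17, 0.59, 0, 0, 0, 0, -1, -0.17, 0.59, 0, 0, 0, 0, -1]

```text
time: 16.3
ee_pos: [0.5507, -0.0851, 0.1402]
ee_rot: [-3.141, -0.003, -2.944]
contact_force: [0.1, -0.2, 0.0]
opening: 0.0855
finger_force: 0.0
```

```bash
python3 - <<'E'
from h import *
c=capture("wrist");np.savez("plate.npz",**c);print(tcp()[0],c["pose"][:3,3])
E
```

```text
[ 0.55065464 -0.08547495  0.14013274] [ 0.48159127 -0.09741576  0.31210863]
```

Emit:
send_rows:
  rows: [-0.03, 0.22, 0, 0, 0, 0, -1, -0.06, 0.44, 0, 0, 0, 0, -1, -0.09, 0.66, 0, 0, 0, 0, -1, -0.12, 0.86, 0, 0, 0, 0, -1]

```text
time: 16.85
ee_pos: [0.5405, 0.089, 0.1401]
ee_rot: [-3.141, -0.003, -2.946]
contact_force: [0.4, -0.5, 0.1]
opening: 0.0855
finger_force: 0.0
```

Emit:
send_rows:
  rows: [-0.03, 0.22, 0, 0, 0, 0, -1, -0.06, 0.44, 0, 0, 0, 0, -1, -0.09, 0.66, 0, 0, 0, 0, -1, -0.12, 0.86, 0, 0, 0, 0, -1, -0.12, 0.86, 0, 0, 0, 0, -1, -0.12, 0.86, 0, 0, 0, 0, -1]

```text
time: 17.6
ee_pos: [0.5305, 0.261, 0.1398]
ee_rot: [-3.141, -0.003, -2.945]
contact_force: [-0.1, -0.5, -0.4]
opening: 0.0852
finger_force: 0.0
```

```bash
python3 - <<'E'
from h import *
c=capture("wrist");np.savez("pot.npz",**c);print(tcp()[0],c["pose"][:3,3])
p=dict(np.load("plate.npz"))
uv=proj(p,[.5485,-.084,.014])[0].astype(int);uq=proj(c,[.531,.2635,.01])[0].astype(int);print(uv,uq)
def win(c,u,w,h,k):
    x=np.clip(u[0]-w//2,0,640-w);y=np.clip(u[1]-h//2,0,400-h);print(x,y)
    return cv2.resize(c["color"][y:y+h,x:x+w,::-1],None,fx=k,fy=k,interpolation=cv2.INTER_CUBIC)
a=win(p,uv,320,240,2.5)[:600];b=None
A=win(p,uv,270,150,2.9);B=win(c,uq,270,150,2.0)
cv2.imwrite("pics/pp.png",np.vstack([A[:,:760],np.pad(win(c,uq,380,80,2)[:, :760],((0,0),(0,0),(0,0)))])) if 0 else None
A=win(p,uv,266,133,3);B=win(c,uq,200,133,1.5)
C=np.zeros((600,800,3),np.uint8);C[:399,:798]=A;C[400:599,:300]=B[:199];cv2.imwrite("pics/pp.png",C)
E
```

```text
[0.53054353 0.2607428  0.13990221] [0.46147761 0.24874677 0.31179704]
[322 181] [323 183]
162 61
187 106
188 108
189 115
223 117
```

View pics/pp.png

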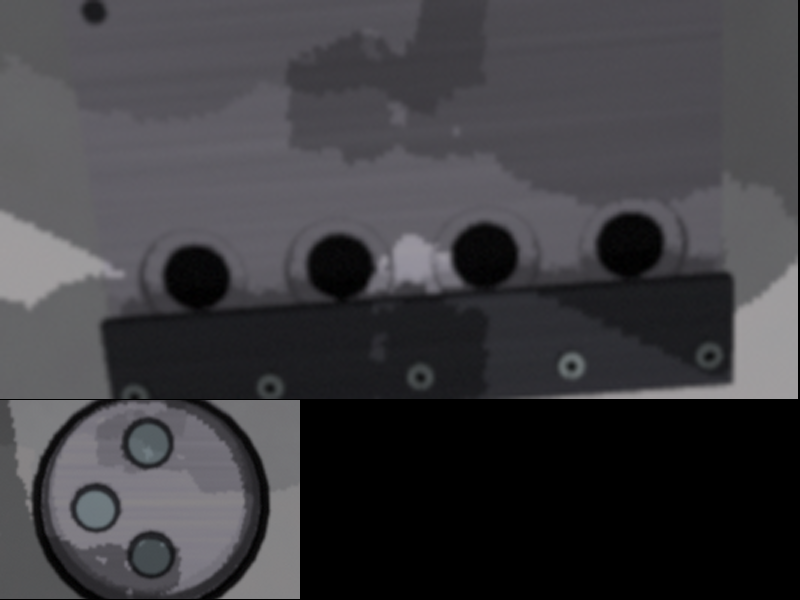

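The plate picture shows four empty pockets, with dark floor holes at crop (197,276), (340,266), (485,254) and (630,244). The pot below holds three discs at composite (148,443), (96,507) and (151,553).

```bash
cat >> h.py <<'E'
def pockets(p):
    f=lambda u,v,z:ray(p,189+(u+.5)/3-.5,115+(v+.5)/3-.5,z)
    return f
def discs(c,guess,rpx,z=.011):
    "refine disc centres: outer dark ring, mean of Hough circles near each guess"
    g=cv2.cvtColor(c["color"],cv2.COLOR_RGB2GRAY);k=4;out=[]
    for (u,v) in guess:
        x,y=int(u)-30,int(v)-30;I=cv2.resize(g[y:y+60,x:x+60],None,fx=k,fy=k,interpolation=cv2.INTER_CUBIC)
        h=cv2.HoughCircles(cv2.GaussianBlur(I,(5,5),0),cv2.HOUGH_GRADIENT,1,400,param1=60,param2=12,minRadius=int(.75*rpx*k),maxRadius=int(1.25*rpx*k))
        if h is None: out.append(None);continue
        a=h[0,0];U,V=x+(a[0]+.5)/k-.5,y+(a[1]+.5)/k-.5
        out.append((U,V,a[2]/k,ray(c,U,V,z)))
    return out
E
python3 - <<'E'
from h import *
p=dict(np.load("plate.npz"));c=dict(np.load("pot.npz"));f=pockets(p)
H=np.array([f(*q,.008) for q in((197,276),(340,266),(485,254),(630,244))]);print(H)
fit=np.polyfit([-66,-22,22,66],H[:,:2],1);print(fit,np.arctan2(-fit[0][0],fit[0][1]),np.linalg.norm(fit[0]))
a,b=f(103,322,.0275),f(733,274,.0275);print("keeper",a,b,np.linalg.norm(a-b),np.arctan2(-(b-a)[0],(b-a)[1]))
yaw=np.arctan2(-fit[0][0],fit[0][1]);ux=np.array([np.cos(yaw),np.sin(yaw),0]);o=np.r_[fit[1],0]-ux*.025;print("origin",o,"keeper x",[(q-o)@ux for q in(a,b)])
cap=f(93,12,.014);print("screw",(cap-o)@ux,(cap-o)@[-ux[1],ux[0],0])
for s in ((-1,-1),(-1,1)): pass
G=[(223+148/1.5,117+43/1.5),(223+96/1.5,117+107/1.5),(223+151/1.5,117+153/1.5)]
for d in discs(c,G,15*348/1000/.3):print(d)
for u,v in G:print(ray(c,u,v,.011))
# pot ring: fit outer
E
```

```text
[[ 0.58512476 -0.14032907  0.008     ]
 [ 0.57347848 -0.09819746  0.008     ]
 [ 0.56117275 -0.05586946  0.008     ]
 [ 0.54954    -0.0136089   0.008     ]]
[[-2.70590883e-04  9.60201169e-04]
 [ 5.67328997e-01 -7.70012214e-02]] 0.2746830373872217 0.0009975999756817403
keeper [ 0.59757929 -0.16225531  0.0275    ] [0.54801203 0.01212704 0.0275    ] 0.18129014957256046 0.2769404602560656
origin [ 0.54326622 -0.08378227  0.        ] keeper x [np.float64(0.030991765726948232), np.float64(0.03058251754499247)]
screw -0.05541599475826743 -0.08330923129031519
(np.float32(321.5), np.float32(145.25), np.float32(17.075), array([0.49776503, 0.25497478, 0.011     ]))
(np.float32(286.75), np.float32(188.5), np.float32(16.175), array([0.54136154, 0.23207673, 0.011     ]))
(np.float32(323.25), np.float32(219.75), np.float32(15.8), array([0.56385547, 0.26965981, 0.011     ]))
[0.49808727 0.25518454 0.011     ]
[0.54116763 0.2322694  0.011     ]
[0.56307239 0.26989144 0.011     ]
```

```bash
python3 - <<'E'
from h import *
print(go((.4978,.2550,.03),np.pi+.2755))
E
```

```text
(array([0.1643, 0.0039, 0.5501]), array([-0.0001, -0.0021, -0.0505]))
```

Emit:
send_rows:
  rows: [0.08, 0, 0.15, 0, -0.002, -0.03, 0.06, 0.164, 0.004, 0.35, 0, -0.002, -0.05, 0.06, 0.164, 0.004, 0.5, 0, -0.002, -0.05, 0.06, 0.164, 0.004, 0.55, 0, -0.002, -0.05, 0.06, 0.164, 0.004, 0.55, 0, -0.002, -0.05, 0.06]
  newtons: 30

```text
time: 18.27
ee_pos: [0.498, 0.2557, 0.0302]
ee_rot: [3.142, -0.0, -2.867]
contact_force: [1.0, 0.2, 0.4]
opening: 0.0404
finger_force: 0.0
```

Emit:
send_rows:
  rows: [0, -0.003, 0.08, 0, 0, 0, 0.06, 0, -0.003, 0.16, 0, 0, 0, 0.06, 0, -0.003, 0.24, 0, 0, 0, 0.06, 0, -0.003, 0.255, 0, 0, 0, 0.06, 0, -0.003, 0.255, 0, 0, 0, 0.06]

```text
time: 18.9
ee_pos: [0.4976, 0.2557, -0.0212]
ee_rot: [3.142, -0.001, -2.866]
contact_force: [0.0, 0.3, 0.1]
opening: 0.0402
finger_force: 0.0
```

Emit:
send_rows:
  rows: [0, 0, 0.007, 0, 0, 0, 0.06, 0, 0, 0.013, 0, 0, 0, 0.06, 0, 0, 0.013, 0, 0, 0, 0.06]

```text
time: 19.27
ee_pos: [0.4978, 0.2557, -0.0234]
ee_rot: [3.141, 0.0, -2.866]
contact_force: [-0.0, 0.1, 0.4]
opening: 0.04
finger_force: 0.0
```

Emit:
send_rows:
  rows: [0, 0, 0, 0, 0, 0, 0.3, 0, 0, 0, 0, 0, 0, 0.5, 0, 0, 0, 0, 0, 0, 0.5, 0, 0, 0, 0, 0, 0, 0.5, 0, 0, 0, 0, 0, 0, 0.5]

```text
time: 19.9
ee_pos: [0.4978, 0.2557, -0.0232]
ee_rot: [3.141, 0.0, -2.866]
contact_force: [-0.9, -0.4, 5.9]
opening: 0.0277
finger_force: 29.1
```

Emit:
send_rows:
  rows: [0, 0, -0.05, 0, 0, 0, 0.5, 0, 0, -0.15, 0, 0, 0, 0.5, 0, 0, -0.3, 0, 0, 0, 0.5, 0, 0, -0.42, 0, 0, 0, 0.5, 0, 0, -0.42, 0, 0, 0, 0.5]

```text
time: 20.52
ee_pos: [0.4988, 0.2561, 0.0625]
ee_rot: [3.141, 0.003, -2.866]
contact_force: [0.7, 0.3, -0.2]
opening: 0.0277
finger_force: 29.6
```

Emit:
send_rows:
  rows: [0.04, -0.17, 0, 0, 0, 0, 0.5, 0.07, -0.34, 0, 0, 0, 0, 0.5, 0.11, -0.51, 0, 0, 0, 0, 0.5, 0.141, -0.682, 0, 0, 0, 0, 0.5]

```text
time: 21.02
ee_pos: [0.5072, 0.1156, 0.0599]
ee_rot: [3.141, -0.001, -2.865]
contact_force: [0.0, 0.2, -0.1]
opening: 0.0275
finger_force: 29.6
```

Emit:
send_rows:
  rows: [0.04, -0.17, 0, 0, 0, 0, 0.5, 0.07, -0.34, 0, 0, 0, 0, 0.5, 0.11, -0.51, 0, 0, 0, 0, 0.5, 0.141, -0.682, 0, 0, 0, 0, 0.5, 0.141, -0.682, 0, 0, 0, 0, 0.5]

```text
time: 21.65
ee_pos: [0.5177, -0.0241, 0.0599]
ee_rot: [3.141, -0.0, -2.868]
contact_force: [0.6, 0.8, -0.5]
opening: 0.0277
finger_force: 29.6
```

```bash
cat >> h.py <<'E'
PO=np.array([.5433,-.0838,0]);PY=.2755
UX=np.array([np.cos(PY),np.sin(PY),0]);UY=np.array([-np.sin(PY),np.cos(PY),0])
def pl(x,y,z): return PO+UX*x/1000+UY*y/1000+np.array([0,0,z])
E
python3 - <<'E'
from h import *
print(go(pl(-8,66,-.0125),np.pi+PY))
c=capture("wrist");np.savez("g1.npz",**c);crop(c,200,120,460,315,3,"g1.png")
E
```

```text
(array([-0.0021,  0.0077,  0.3621]), array([ 0.0001, -0.0003, -0.0014]))
```

View pics/g1.png

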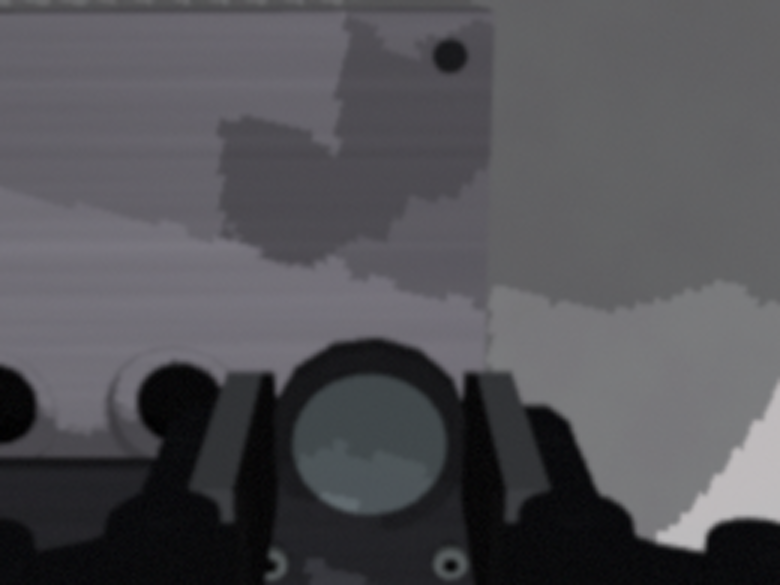

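The disc is held level between the pads, with its glass centre at crop (370,444). I'll work out its offset from the TCP.

```bash
python3 - <<'E'
from h import *
c=dict(np.load("g1.npz"));p,r=tcp()
q=ray(c,200+370/3,120+444/3,p[2]+.0335);print(q,p,"plate-frame offset",(q-p)@UX*1e3,(q-p)@UY*1e3,"plate xy",(q-PO)@UX*1e3,(q-PO)@UY*1e3)
# pad front/back extents: pad top corners at tip height
for u,v in((240,372),(490,372)):
    q=ray(c,200+u/3,120+v/3,p[2]+.029);print((q-p)@UX*1e3,(q-p)@UY*1e3)
E
```

```text
[ 0.51758391 -0.02231661  0.09342565] [ 0.5174285  -0.02288372  0.05992565] plate-frame offset 0.30381333604368016 0.5034465985044451 plate xy -8.021110263497507 66.1603069273097
-9.175494681099003 -18.650721590316497
-9.058196080124182 18.251233569128733
```

Emit:
send_rows:
  rows: [0, 0.004, 0.1, 0, 0, 0, 0.5, 0, 0.004, 0.2, 0, 0, 0, 0.5, 0, 0.004, 0.3, 0, 0, 0, 0.5, 0, 0.004, 0.345, 0, 0, 0, 0.5, 0, 0.004, 0.36, 0, 0, 0, 0.5, 0, 0.004, 0.36, 0, 0, 0, 0.5]

```text
time: 22.45
ee_pos: [0.5177, -0.0212, -0.0113]
ee_rot: [3.142, 0.0, -2.865]
contact_force: [0.1, -0.2, 0.4]
opening: 0.0277
finger_force: 29.6
```

Emit:
send_rows:
  rows: [0, 0, 0.005, 0, 0, 0, 0.5, 0, 0, 0.01, 0, 0, 0, 0.5, 0, 0, 0.01, 0, 0, 0, 0.5]

```text
time: 22.82
ee_pos: [0.5176, -0.0214, -0.0134]
ee_rot: [3.142, 0.0, -2.866]
contact_force: [-0.1, -0.4, -0.3]
opening: 0.0272
finger_force: 29.6
```

Emit:
send_rows:
  rows: [0, -0.003, 0.004, 0, 0, 0, 0.5, 0, -0.005, 0.008, 0, 0, 0, 0.5, 0, -0.005, 0.008, 0, 0, 0, 0.5]

```text
time: 23.2
ee_pos: [0.5178, -0.022, -0.0144]
ee_rot: [3.141, 0.001, -2.866]
contact_force: [-3.5, 5.7, 21.1]
opening: 0.0278
finger_force: 31.9
```

Emit:
send_rows:
  rows: [0, 0, -0.005, 0, 0, 0, 0.5, 0, 0, -0.005, 0, 0, 0, 0.3, 0, 0, -0.01, 0, 0, 0, 0.1, 0, 0, -0.013, 0, 0, 0, -0.04, 0, 0, -0.013, 0, 0, 0, -0.04, 0.08, 0, -0.013, 0, 0, 0, -0.04, 0.16, 0, -0.013, 0, 0, 0, -0.04, 0.16, 0, -0.013, 0, 0, 0, 0.576]

```text
time: 24.2
ee_pos: [0.4861, -0.0311, -0.0126]
ee_rot: [3.141, -0.001, -2.866]
contact_force: [0.5, -0.1, 0.7]
opening: 0.0273
finger_force: 0.0
```

Emit:
send_rows:
  rows: [0, 0, 0, 0, 0, 0, 0.576, 0, 0, 0, 0, 0, 0, 0.576, 0, 0, 0, 0, 0, 0, 0.576]

```text
time: 24.58
ee_pos: [0.4874, -0.031, -0.0126]
ee_rot: [3.142, 0.0, -2.865]
contact_force: [0.4, 0.3, -0.7]
opening: 0.018
finger_force: 0.0
```

```bash
cat >> h.py <<'E'
def plxy(q): q=np.array(q);return ((q-PO)@UX*1e3).round(2),((q-PO)@UY*1e3).round(2)
def find(c,x,y,z=.02,rad=.015):
    "Hough circle of radius rad (m) near plate point x,y (mm) at height z -> plate xy"
    P=pl(x,y,z);u=proj(c,[P])[0];s=np.linalg.norm(proj(c,[P+UY*rad])[0]-u)
    return [(round(float(d[2]/s),3),)+plxy(d[3]) if d is not None else None for d in discs(c,[u],s,z)]
E
python3 - <<'E'
from h import *
s=read_state();print(s["opening"],s["time"],s["ee_pos"],plxy(s["ee_pos"]))
c=capture("wrist");np.savez("d1.npz",**c)
print("disc",find(c,-8,66),"glass",find(c,-8,66,.02,.0105)); print("hole",find(c,25,66,.008,.0115),"pocket2",find(c,25,22,.008,.0115))
E
```

```text
0.0180291034444028 24.575 [ 0.48739655 -0.03098819 -0.01257474] (np.float64(-39.43), np.float64(66.03))
disc [(0.821, np.float64(-4.92), np.float64(67.38))] glass [(1.172, np.float64(-4.92), np.float64(67.38))]
hole [(1.045, np.float64(27.14), np.float64(64.33))] pocket2 [None]
```

Emit:
send_rows:
  rows: [-0.04, -0.001, 0, 0, 0, 0, 0.576, -0.07, -0.001, 0, 0, 0, 0, 0.576, -0.1, -0.001, 0, 0, 0, 0, 0.576, -0.12, -0.001, 0, 0, 0, 0, 0.576, -0.14, -0.001, 0, 0, 0, 0, 0.576, -0.155, -0.001, 0, 0, 0, 0, 0.576, -0.165, -0.001, 0, 0, 0, 0, 0.576, -0.175, -0.001, 0, 0, 0, 0, 0.576]

```text
time: 25.62
ee_pos: [0.5208, -0.0217, -0.0126]
ee_rot: [3.141, -0.0, -2.866]
contact_force: [0.7, 0.4, 0.1]
opening: 0.0183
finger_force: 0.1
```

Emit:
send_rows:
  rows: [-0.006, 0, 0, 0, 0, 0, 0.576, -0.012, 0, 0, 0, 0, 0, 0.576, -0.018, 0, 0, 0, 0, 0, 0.576, -0.024, 0, 0, 0, 0, 0, 0.576, -0.03, 0, 0, 0, 0, 0, 0.576, -0.03, 0, 0, 0, 0, 0, 0.576]

```text
time: 26.38
ee_pos: [0.5266, -0.0201, -0.0126]
ee_rot: [3.142, 0.0, -2.866]
contact_force: [-0.4, -0.6, 0.2]
opening: 0.0184
finger_force: 0.1
```

```bash
python3 - <<'E'
from h import *
s=read_state();print(s["opening"],s["time"],s["contact_force"],plxy(s["ee_pos"]))
E
```

```text
0.018384284912378274 26.375 [-0.42586641 -0.64375099  0.2352848 ] (np.float64(1.29), np.float64(65.83))
```

Emit:
send_rows:
  rows: [-0.005, 0, 0, 0, 0, 0, 0.576, -0.01, 0, 0, 0, 0, 0, 0.576, -0.015, 0, 0, 0, 0, 0, 0.576, -0.02, 0, 0, 0, 0, 0, 0.576, -0.02, 0, 0, 0, 0, 0, 0.576]

```text
time: 27.0
ee_pos: [0.5303, -0.019, -0.0126]
ee_rot: [3.141, -0.0, -2.866]
contact_force: [-1.1, -1.3, 0.2]
opening: 0.0182
finger_force: 0.8
```

```bash
python3 - <<'E'
from h import *
s=read_state();print(s["opening"],s["time"],s["contact_force"],s["finger_force"],plxy(s["ee_pos"]))
E
```

```text
0.018188095320710706 27.0 [-1.07540086 -1.33268748  0.21223851] 0.8215948194265366 (np.float64(5.16), np.float64(65.87))
```

Emit:
send_rows:
  rows: [0.03, 0, 0, 0, 0, 0, 0.576, 0.1, 0, -0.1, 0, 0, 0, 0, 0.1, 0, -0.3, 0, 0, 0, -1, 0.1, 0, -0.5, 0, 0, 0, -1, 0.1, 0, -0.7, 0, 0, 0, -1, 0.1, 0, -0.7, 0, 0, 0, -1]

```text
time: 27.75
ee_pos: [0.5124, -0.0247, 0.13]
ee_rot: [-3.14, 0.004, -2.866]
contact_force: [-0.8, 0.3, 0.0]
opening: 0.0857
finger_force: 0.0
```

```bash
python3 - <<'E'
from h import *
c=capture("wrist");np.savez("d1b.npz",**c);print(plxy(tcp()[0]))
for r in(.0105,.0115,.0125,.015):print(r,find(c,24,66,.014,r))
print([find(c,25,y,.008,.0115) for y in(22,-22)])
u=proj(c,[pl(25,66,.014)])[0];print(u)
g=cv2.cvtColor(c["color"],cv2.COLOR_RGB2GRAY);x,y=int(u[0]),int(u[1]);print(g[y-24:y+26:2,x]);print(g[y,x-24:x+26:2])
E
```

```text
(np.float64(-14.55), np.float64(65.68))
0.0105 [(1.077, np.float64(24.86), np.float64(65.96))]
0.0115 [(0.983, np.float64(24.86), np.float64(65.96))]
0.0125 [(0.943, np.float64(25.33), np.float64(66.18))]
0.015 [(0.754, np.float64(24.86), np.float64(65.96))]
[[(0.826, np.float64(24.77), np.float64(21.52))], [(0.915, np.float64(23.85), np.float64(-21.58))]]
[322.04810312 227.90348926]
[95 93 92 90 45 30 61 87 89 89 89 89 89 88 75 61 56 53 26 24 29 27 27 29
 29]
[ 94  94  92  69  48  36  91  90  88  88  90  89  89  89  88  88  89  89
  82  38  35  71  93  94 133]
```

Emit:
send_rows:
  rows: [-0.06, 0.17, 0, 0, 0, 0, -1, -0.12, 0.34, 0, 0, 0, 0, -1, -0.18, 0.51, 0, 0, 0, 0, -1, -0.24, 0.68, 0, 0, 0, 0, -1]

```text
time: 28.3
ee_pos: [0.5193, 0.1205, 0.1261]
ee_rot: [3.141, -0.002, -2.866]
contact_force: [-0.2, -0.1, 0.6]
opening: 0.0855
finger_force: 0.0
```

Emit:
send_rows:
  rows: [-0.06, 0.17, 0, 0, 0, 0, -1, -0.12, 0.34, 0, 0, 0, 0, -1, -0.18, 0.51, 0, 0, 0, 0, -1, -0.24, 0.68, 0, 0, 0, 0, -1, -0.24, 0.68, 0, 0, 0, 0, 0.06, -0.24, 0.68, 0, 0, 0, 0, 0.06]

```text
time: 29.05
ee_pos: [0.5286, 0.2628, 0.1263]
ee_rot: [-3.141, -0.002, -2.865]
contact_force: [-0.8, -0.6, -0.8]
opening: 0.0519
finger_force: 0.0
```

```bash
cat >> h.py <<'E'
def potdiscs():
    c=capture("wrist");np.savez("pot_last.npz",**c);g=cv2.cvtColor(c["color"],cv2.COLOR_RGB2GRAY)
    u=proj(c,[[.531,.2635,.011]])[0].astype(int);k=4;x,y=u-75
    I=cv2.resize(g[y:y+150,x:x+150],None,fx=k,fy=k,interpolation=cv2.INTER_CUBIC)
    s=np.linalg.norm(proj(c,[[.531,.2785,.011]])[0]-proj(c,[[.531,.2635,.011]])[0])*k
    h=cv2.HoughCircles(cv2.GaussianBlur(I,(7,7),0),cv2.HOUGH_GRADIENT,1,int(1.6*s),param1=60,param2=22,minRadius=int(.68*s),maxRadius=int(1.15*s))
    return [] if h is None else [(round(float(a[2]/s),2),ray(c,x+(a[0]+.5)/k-.5,y+(a[1]+.5)/k-.5,.011).round(4)) for a in h[0][:6]]
E
python3 - <<'E'
from h import *
print(tcp()[0])
for d in potdiscs():print(d)
print(go((.5414,.2321,.03),1.886))
E
```

```text
[0.52857166 0.26276445 0.12630329]
(0.98, array([0.5414, 0.2318, 0.011 ]))
(0.94, array([0.5636, 0.2697, 0.011 ]))
(array([-0.0201, -0.1633,  0.4831]), array([-9.000e-04, -8.000e-04,  9.748e-01]))
```

Emit:
send_rows:
  rows: [0, -0.05, 0, 0, 0, 0.1, 0.06, -0.01, -0.1, 0, 0, 0, 0.21, 0.06, -0.02, -0.163, 0, 0, 0, 0.32, 0.06, -0.02, -0.163, 0, 0, 0, 0.43, 0.06, -0.02, -0.163, 0, 0, 0, 0.54, 0.06, -0.02, -0.163, 0, 0, 0, 0.65, 0.06, -0.02, -0.163, 0, 0, 0, 0.76, 0.06, -0.02, -0.163, 0, 0, 0, 0.87, 0.06]

```text
time: 30.1
ee_pos: [0.5419, 0.2319, 0.1272]
ee_rot: [-3.141, -0.0, 2.044]
contact_force: [-0.7, 0.9, -0.6]
opening: 0.0403
finger_force: 0.0
```

```bash
python3 - <<'E'
from h import *
print(read_state()["joints"],tcp()[0]);print(go((.5414,.2320,-.021),1.886))
E
```

```text
[ 3.03056784e-01  5.24751383e-01  1.52189409e+00  4.68073744e-05
  1.09558572e+00 -1.70129276e-01] [0.54193125 0.23191744 0.12720686]
(array([ 0.0015, -0.0017,  0.741 ]), array([-4.000e-04, -1.000e-04,  1.006e-01]))
```

Emit:
send_rows:
  rows: [0, 0, 0.15, 0, 0, 0.05, 0.06, 0, 0, 0.3, 0, 0, 0.1, 0.06, 0, 0, 0.45, 0, 0, 0.1, 0.06, 0, 0, 0.6, 0, 0, 0.1, 0.06, 0, 0, 0.7, 0, 0, 0.1, 0.06, 0, 0, 0.741, 0, 0, 0.1, 0.06, 0, 0, 0.741, 0, 0, 0.1, 0.06]

```text
time: 30.98
ee_pos: [0.542, 0.2326, -0.0208]
ee_rot: [-3.141, -0.0, 1.893]
contact_force: [-0.3, 0.3, 0.3]
opening: 0.04
finger_force: 0.0
```

Emit:
send_rows:
  rows: [0, 0, 0.005, 0, 0, 0, 0.06, 0, 0, 0.011, 0, 0, 0, 0.06, 0, 0, 0.011, 0, 0, 0, 0.3, 0, 0, 0.011, 0, 0, 0, 0.5, 0, 0, 0.011, 0, 0, 0, 0.5, 0, 0, 0.011, 0, 0, 0, 0.5, 0, 0, 0.011, 0, 0, 0, 0.5]

```text
time: 31.85
ee_pos: [0.5423, 0.2332, -0.0224]
ee_rot: [3.141, -0.0, 1.894]
contact_force: [-1.0, -1.0, 7.1]
opening: 0.0275
finger_force: 29.1
```

Emit:
send_rows:
  rows: [0, 0, -0.05, 0, 0, 0, 0.5, 0, 0, -0.15, 0, 0, 0, 0.5, 0, 0, -0.3, 0, 0, 0, 0.5, 0, 0, -0.45, 0, 0, 0, 0.5, 0, 0, -0.45, 0, 0, 0, 0.5]

```text
time: 32.48
ee_pos: [0.5435, 0.2336, 0.0698]
ee_rot: [3.137, -0.0, 1.894]
contact_force: [-0.2, 0.1, 0.2]
opening: 0.0274
finger_force: 29.6
```

```bash
python3 - <<'E'
from h import *
print(read_state()["opening"],tcp()[0]);
t=pl(-8,22,.065);p=tcp()[0];print(t)
for z in(.5,):print(go(p+(t-p)*.5,np.pi+PY))
E
```

```text
0.027417968119932766 [0.54354843 0.23363407 0.06982391]
[ 0.52961707 -0.06480586  0.065     ]
(array([-0.6964, -0.27  ,  0.0108]), array([ 0.0023,  0.0021, -0.9697]))
```

Emit:
send_rows:
  rows: [-0.09, -0.035, 0, 0, 0, -0.11, 0.5, -0.18, -0.07, 0, 0, 0, -0.22, 0.5, -0.27, -0.1, 0, 0, 0, -0.33, 0.5, -0.36, -0.14, 0, 0, 0, -0.44, 0.5, -0.45, -0.17, 0, 0, 0, -0.55, 0.5, -0.54, -0.2, 0, 0, 0, -0.66, 0.5, -0.62, -0.24, 0, 0, 0, -0.77, 0.5, -0.7, -0.27, 0.01, 0, 0, -0.87, 0.5]

```text
time: 33.48
ee_pos: [0.5349, 0.0826, 0.0648]
ee_rot: [3.141, -0.001, -3.017]
contact_force: [0.8, -0.4, 0.2]
opening: 0.0275
finger_force: 29.6
```

```bash
python3 - <<'E'
from h import *
print(read_state()["opening"],tcp()[0]);
print(go(pl(-8,22,.06),np.pi+PY))
E
```

```text
0.027460873314336897 [0.5348879  0.08261857 0.06480896]
(array([ 0.1175, -0.7282,  0.024 ]), array([ 0.0002, -0.0004, -0.0963]))
```

Emit:
send_rows:
  rows: [0.03, -0.18, 0.01, 0, 0, -0.05, 0.5, 0.06, -0.36, 0.02, 0, 0, -0.096, 0.5, 0.09, -0.54, 0.024, 0, 0, -0.096, 0.5, 0.1175, -0.728, 0.024, 0, 0, -0.096, 0.5, 0.1175, -0.728, 0.024, 0, 0, -0.096, 0.5, 0.1175, -0.728, 0.024, 0, 0, -0.096, 0.5]

```text
time: 34.22
ee_pos: [0.529, -0.0638, 0.06]
ee_rot: [3.141, -0.0, -2.872]
contact_force: [-0.6, 0.2, -0.3]
opening: 0.0273
finger_force: 29.6
```

```bash
python3 - <<'E'
from h import *
c=capture("wrist");p,r=tcp();np.savez("g2.npz",**c)
print(read_state()["opening"],plxy(p),go(pl(-8,22,-.0125),np.pi+PY))
u=proj(c,[p+[0,0,.0335]])[0];s=np.linalg.norm(proj(c,[p+UY*.0105+[0,0,.0335]])[0]-u)
print([(d[2]/s,plxy(d[3])) for d in discs(c,[u],s,p[2]+.0335)])
E
```

```text
0.027272348746298112 (np.float64(-8.21), np.float64(23.48)) (array([-0.0012, -0.0076,  0.3629]), array([ 0.0004, -0.0003, -0.0035]))
[(np.float64(1.233704806776632), (np.float64(-9.47), np.float64(24.61)))]
```

Emit:
send_rows:
  rows: [0, -0.004, 0.1, 0, 0, -0.003, 0.5, 0, -0.007, 0.2, 0, 0, -0.003, 0.5, 0, -0.0075, 0.3, 0, 0, -0.003, 0.5, 0, -0.0075, 0.345, 0, 0, -0.003, 0.5, 0, -0.0075, 0.36, 0, 0, -0.003, 0.5, 0, -0.0075, 0.366, 0, 0, -0.003, 0.5, 0, -0.0075, 0.37, 0, 0, -0.003, 0.5, 0, -0.0075, 0.37, 0, 0, -0.003, 0.5]

```text
time: 35.28
ee_pos: [0.53, -0.0656, -0.0133]
ee_rot: [-3.141, 0.001, -2.867]
contact_force: [-0.0, 1.8, 2.9]
opening: 0.0271
finger_force: 30.0
```

```bash
python3 - <<'E'
from h import *
print(plxy(tcp()[0]))
E
```

```text
(np.float64(-7.84), np.float64(21.14))
```

Emit:
send_rows:
  rows: [0, 0.002, 0, 0, 0, 0, 0.5, 0, 0.004, 0, 0, 0, 0, 0.3, 0, 0.004, 0.002, 0, 0, 0, 0.1, 0, 0.004, 0.003, 0, 0, 0, -0.04, 0, 0.004, 0.003, 0, 0, 0, -0.04, 0.08, 0.004, 0.003, 0, 0, 0, -0.04, 0.16, 0.004, 0.003, 0, 0, 0, -0.04, 0.16, 0.004, 0.003, 0, 0, 0, 0.576]

```text
time: 36.28
ee_pos: [0.4966, -0.0737, -0.0144]
ee_rot: [3.141, -0.002, -2.868]
contact_force: [0.0, 0.3, -0.0]
opening: 0.0273
finger_force: 0.0
```

Emit:
send_rows:
  rows: [0, 0, 0, 0, 0, 0, 0.576, 0, 0, 0, 0, 0, 0, 0.576, 0, 0, 0, 0, 0, 0, 0.576]

```text
time: 36.65
ee_pos: [0.499, -0.0734, -0.0144]
ee_rot: [-3.142, 0.0, -2.867]
contact_force: [-0.8, -0.0, -0.0]
opening: 0.0179
finger_force: 0.0
```

```bash
python3 - <<'E'
from h import *
print(plxy(tcp()[0]),tcp()[0])
E
```

```text
(np.float64(-39.83), np.float64(22.05)) [ 0.49897135 -0.07341462 -0.01435729]
```

Emit:
send_rows:
  rows: [-0.03, -0.001, -0.009, 0, 0, 0, 0.576, -0.07, -0.001, -0.009, 0, 0, 0, 0.576, -0.1, -0.001, -0.009, 0, 0, 0, 0.576, -0.12, -0.001, -0.009, 0, 0, 0, 0.576, -0.14, -0.001, -0.009, 0, 0, 0, 0.576, -0.155, -0.001, -0.009, 0, 0, 0, 0.576, -0.165, -0.001, -0.009, 0, 0, 0, 0.576, -0.175, -0.001, -0.009, 0, 0, 0, 0.576]

```text
time: 37.65
ee_pos: [0.5324, -0.0642, -0.0126]
ee_rot: [3.141, -0.0, -2.867]
contact_force: [-0.5, 0.2, -0.3]
opening: 0.018
finger_force: 0.1
```

Emit:
send_rows:
  rows: [-0.006, 0, 0, 0, 0, 0, 0.576, -0.012, 0, 0, 0, 0, 0, 0.576, -0.018, 0, 0, 0, 0, 0, 0.576, -0.024, 0, 0, 0, 0, 0, 0.576, -0.029, 0, 0, 0, 0, 0, 0.576, -0.034, 0, 0, 0, 0, 0, 0.576, -0.039, 0, 0, 0, 0, 0, 0.576, -0.044, 0, 0, 0, 0, 0, 0.576]

```text
time: 38.65
ee_pos: [0.5409, -0.0618, -0.0126]
ee_rot: [3.141, -0.0, -2.867]
contact_force: [0.3, -0.0, 0.3]
opening: 0.0181
finger_force: 0.0
```

Emit:
send_rows:
  rows: [-0.003, 0, 0, 0, 0, 0, 0.576, -0.006, 0, 0, 0, 0, 0, 0.576, -0.006, 0, 0, 0, 0, 0, 0.576]

```text
time: 39.02
ee_pos: [0.5421, -0.0614, -0.0126]
ee_rot: [3.141, 0.0, -2.867]
contact_force: [0.7, 0.0, -0.3]
opening: 0.0183
finger_force: 0.0
```

```bash
python3 - <<'E'
from h import *
s=read_state();print(plxy(tcp()[0]),s["contact_force"],s["finger_force"])
E
```

```text
(np.float64(4.89), np.float64(21.85)) [ 0.74441697  0.01851903 -0.26566068] 0.0
```

Next I'll retract, check the seating, and head back to the pot.

Emit:
send_rows:
  rows: [0.03, 0, 0, 0, 0, 0, 0.576, 0.1, 0, -0.1, 0, 0, 0, 0, 0.1, 0, -0.3, 0, 0, 0, -1, 0.1, 0, -0.5, 0, 0, 0, -1, 0.1, 0, -0.7, 0, 0, 0, -1, 0.1, 0, -0.7, 0, 0, 0, -1]

```text
time: 39.78
ee_pos: [0.524, -0.0674, 0.13]
ee_rot: [-3.139, 0.004, -2.867]
contact_force: [0.1, 0.2, 0.4]
opening: 0.0853
finger_force: 0.0
```

```bash
cat >> h.py <<'E'
def seats(ys,c=None):
    c=capture("wrist") if c is None else c;g=cv2.cvtColor(c["color"],cv2.COLOR_RGB2GRAY)
    for y in ys:
        u=proj(c,[pl(25,y,.014)])[0].astype(int)
        print(y,"glass",find(c,25,y,.014,.0115),"gray",g[u[1]-4:u[1]+2,u[0]-3:u[0]+4].mean().round())
E
python3 - <<'E'
from h import *
seats([66,22,-22])
t=np.array([.531,.263,.125]);p=tcp()[0];print(p,go(p+(t-p)/2,np.pi+PY))
E
```

```text
66 glass [(0.972, np.float64(24.47), np.float64(66.36))] gray 88.0
22 glass [(1.009, np.float64(25.82), np.float64(22.32))] gray 88.0
-22 glass [(0.819, np.float64(22.48), np.float64(-21.21))] gray 6.0
[ 0.52303839 -0.06711346  0.12835509] (array([-0.2427,  0.789 ,  0.0081]), array([-0.0006,  0.0012, -0.0008]))
```

Emit:
send_rows:
  rows: [-0.06, 0.2, 0, 0, 0, 0, -1, -0.12, 0.4, 0, 0, 0, 0, -1, -0.18, 0.6, 0, 0, 0, 0, -1, -0.243, 0.789, 0, 0, 0, 0, -1]

```text
time: 40.33
ee_pos: [0.5257, 0.0993, 0.1261]
ee_rot: [3.141, -0.002, -2.867]
contact_force: [-0.2, 0.4, 1.0]
opening: 0.0852
finger_force: 0.0
```

Emit:
send_rows:
  rows: [-0.06, 0.2, 0, 0, 0, 0, 0.06, -0.12, 0.4, 0, 0, 0, 0, 0.06, -0.18, 0.6, 0, 0, 0, 0, 0.06, -0.243, 0.789, 0, 0, 0, 0, 0.06, -0.243, 0.789, 0, 0, 0, 0, 0.06, -0.243, 0.789, 0, 0, 0, 0, 0.06]

```text
time: 41.08
ee_pos: [0.53, 0.2627, 0.1263]
ee_rot: [-3.141, -0.002, -2.867]
contact_force: [0.3, -0.4, -0.2]
opening: 0.0403
finger_force: 0.0
```

```bash
python3 - <<'E'
from h import *
print(tcp()[0]);D=potdiscs()
for d in D:print(d)
if D:print(go((D[0][1][0],D[0][1][1],-.021),np.pi+PY))
E
```

```text
[0.53003163 0.26265047 0.12628158]
(0.94, array([0.5637, 0.2699, 0.011 ]))
(array([-0.1727, -0.0086,  0.7376]), array([-0.0001, -0.0011, -0.0009]))
```

Emit:
send_rows:
  rows: [-0.1, -0.009, 0.12, 0, 0, 0, 0.06, -0.173, -0.009, 0.25, 0, 0, 0, 0.06, -0.173, -0.009, 0.4, 0, 0, 0, 0.06, -0.173, -0.009, 0.55, 0, 0, 0, 0.06, -0.173, -0.009, 0.68, 0, 0, 0, 0.06, -0.173, -0.009, 0.735, 0, 0, 0, 0.06, -0.173, -0.009, 0.735, 0, 0, 0, 0.06]

```text
time: 42.0
ee_pos: [0.5644, 0.2702, -0.0198]
ee_rot: [-3.142, -0.001, -2.868]
contact_force: [0.7, -0.6, 1.0]
opening: 0.0403
finger_force: 0.0
```

Emit:
send_rows:
  rows: [0, 0, 0.005, 0, 0, 0, 0.06, 0, 0, 0.01, 0, 0, 0, 0.06, 0, 0, 0.01, 0, 0, 0, 0.3, 0, 0, 0.01, 0, 0, 0, 0.5, 0, 0, 0.01, 0, 0, 0, 0.5, 0, 0, 0.01, 0, 0, 0, 0.5, 0, 0, 0.01, 0, 0, 0, 0.5]

```text
time: 42.88
ee_pos: [0.5649, 0.271, -0.0208]
ee_rot: [3.141, 0.001, -2.867]
contact_force: [-0.5, -1.4, 7.7]
opening: 0.0269
finger_force: 29.0
```

Emit:
send_rows:
  rows: [0, 0, -0.05, 0, 0, 0, 0.5, 0, 0, -0.15, 0, 0, 0, 0.5, 0, 0, -0.3, 0, 0, 0, 0.5, 0, 0, -0.42, 0, 0, 0, 0.5, 0, 0, -0.42, 0, 0, 0, 0.5]

```text
time: 43.5
ee_pos: [0.5659, 0.2714, 0.0648]
ee_rot: [3.141, 0.004, -2.867]
contact_force: [-0.2, -0.9, 0.1]
opening: 0.0268
finger_force: 29.5
```

```bash
python3 - <<'E'
from h import *
t=pl(-8,-22,.06);p=tcp()[0];print(p,go(p+(t-p)/2,np.pi+PY))
E
```

```text
[0.56586581 0.27136989 0.06480468] (array([ 0.3149, -0.8944,  0.0104]), array([ 0.0003,  0.0024, -0.0007]))
```

Emit:
send_rows:
  rows: [0.08, -0.22, 0, 0, 0, 0, 0.5, 0.16, -0.45, 0, 0, 0, 0, 0.5, 0.24, -0.67, 0.01, 0, 0, 0, 0.5, 0.315, -0.894, 0.01, 0, 0, 0, 0.5]

```text
time: 44.0
ee_pos: [0.5516, 0.0803, 0.0598]
ee_rot: [3.141, -0.001, -2.867]
contact_force: [1.1, 0.2, -0.5]
opening: 0.0264
finger_force: 29.6
```

Emit:
send_rows:
  rows: [0.08, -0.22, 0, 0, 0, 0, 0.5, 0.16, -0.45, 0, 0, 0, 0, 0.5, 0.24, -0.67, 0.01, 0, 0, 0, 0.5, 0.315, -0.894, 0.01, 0, 0, 0, 0.5, 0.315, -0.894, 0.01, 0, 0, 0, 0.5]

```text
time: 44.62
ee_pos: [0.5399, -0.1103, 0.0579]
ee_rot: [-3.142, -0.0, -2.871]
contact_force: [0.7, 1.4, -0.6]
opening: 0.0264
finger_force: 29.6
```

```bash
python3 - <<'E'
from h import *
c=capture("wrist");p,r=tcp();np.savez("g3.npz",**c)
print(p,read_state()["opening"],plxy(p),go(pl(-8,-22,-.0125),np.pi+PY))
u=proj(c,[p+[0,0,.0335]])[0];s=np.linalg.norm(proj(c,[p+UY*.0105+[0,0,.0335]])[0]-u)
print([(d[2]/s,plxy(d[3])) for d in discs(c,[u],s,p[2]+.0335)])
a=dict(np.load("g2.npz"));
A,B=[cv2.resize(k["color"][180:330,220:430,::-1],None,fx=1.9,fy=1.9) for k in(a,c)]
cv2.imwrite("pics/g23.png",np.hstack([A,B]))
E
```

```text
[ 0.53973451 -0.10856683  0.05787888] 0.026342444196284537 (np.float64(-10.17), np.float64(-22.86)) (array([-0.0111,  0.0041,  0.3519]), array([ 0.0004, -0.0004, -0.0023]))
[(np.float64(1.105419992606112), (np.float64(-13.5), np.float64(-23.02)))]
```

View pics/g23.png

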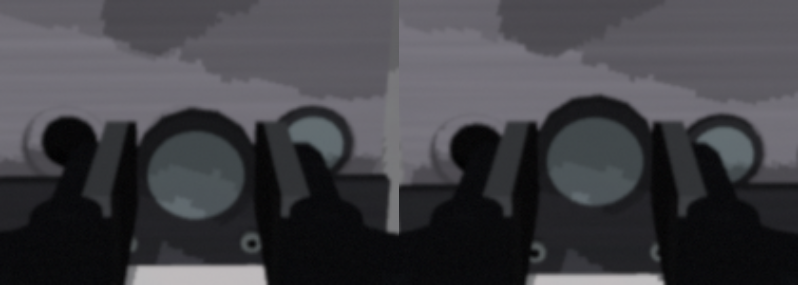

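The composite shows disc 2 on the left and disc 3 on the right, both held level. Seated discs are visible in the pockets to the right of the grippers. Next I place disc 3.

Emit:
send_rows:
  rows: [-0.01, 0.004, 0.1, 0, 0, 0, 0.5, -0.01, 0.004, 0.2, 0, 0, 0, 0.5, -0.01, 0.004, 0.29, 0, 0, 0, 0.5, -0.01, 0.004, 0.33, 0, 0, 0, 0.5, -0.01, 0.004, 0.34, 0, 0, 0, 0.5, -0.01, 0.004, 0.345, 0, 0, 0, 0.5, -0.01, 0.004, 0.348, 0, 0, 0, 0.5, -0.01, 0.004, 0.348, 0, 0, 0, 0.5]

```text
time: 45.68
ee_pos: [0.5422, -0.1062, -0.0108]
ee_rot: [-3.141, 0.0, -2.867]
contact_force: [0.0, 0.9, -0.4]
opening: 0.0268
finger_force: 29.6
```

```bash
python3 - <<'E'
from h import *
print(plxy(tcp()[0]))
E
```

```text
(np.float64(-7.21), np.float64(-21.27))
```

Emit:
send_rows:
  rows: [0, -0.002, 0.003, 0, 0, 0, 0.5, 0, -0.004, 0.006, 0, 0, 0, 0.5, 0, -0.004, 0.009, 0, 0, 0, 0.5, 0, -0.004, 0.009, 0, 0, 0, 0.5]

```text
time: 46.18
ee_pos: [0.5423, -0.1067, -0.0121]
ee_rot: [3.142, 0.001, -2.867]
contact_force: [-3.9, 4.2, 20.8]
opening: 0.0266
finger_force: 33.4
```

Emit:
send_rows:
  rows: [0, 0, -0.004, 0, 0, 0, 0.5, 0, 0, -0.004, 0, 0, 0, 0.3, 0, 0, -0.002, 0, 0, 0, 0.1, 0, 0, 0, 0, 0, 0, -0.04, 0, 0, 0, 0, 0, 0, -0.04, 0.08, 0, 0, 0, 0, 0, -0.04, 0.17, 0, 0, 0, 0, 0, -0.04, 0.17, 0, 0, 0, 0, 0, 0.576]

```text
time: 47.18
ee_pos: [0.5075, -0.1163, -0.013]
ee_rot: [3.14, -0.002, -2.868]
contact_force: [0.4, -0.5, 0.1]
opening: 0.0274
finger_force: 0.0
```

Emit:
send_rows:
  rows: [0, 0, 0, 0, 0, 0, 0.576, 0, 0, 0, 0, 0, 0, 0.576, 0, 0, 0, 0, 0, 0, 0.576]

```text
time: 47.55
ee_pos: [0.5097, -0.1161, -0.013]
ee_rot: [-3.142, 0.0, -2.867]
contact_force: [-0.6, -0.1, -1.1]
opening: 0.0178
finger_force: 0.0
```

```bash
python3 - <<'E'
from h import *
print(plxy(tcp()[0]),tcp()[0])
E
```

```text
(np.float64(-41.07), np.float64(-21.94)) [ 0.50974621 -0.116085   -0.01299488]
```

Emit:
send_rows:
  rows: [-0.03, -0.001, -0.002, 0, 0, 0, 0.576, -0.07, -0.001, -0.002, 0, 0, 0, 0.576, -0.1, -0.001, -0.002, 0, 0, 0, 0.576, -0.125, -0.001, -0.002, 0, 0, 0, 0.576, -0.145, -0.001, -0.002, 0, 0, 0, 0.576, -0.16, -0.001, -0.002, 0, 0, 0, 0.576, -0.17, -0.001, -0.002, 0, 0, 0, 0.576, -0.18, -0.001, -0.002, 0, 0, 0, 0.576]

```text
time: 48.55
ee_pos: [0.5441, -0.1066, -0.0126]
ee_rot: [3.141, -0.0, -2.867]
contact_force: [0.7, 0.1, -0.3]
opening: 0.0178
finger_force: 0.1
```

Emit:
send_rows:
  rows: [-0.006, 0, 0, 0, 0, 0, 0.576, -0.012, 0, 0, 0, 0, 0, 0.576, -0.018, 0, 0, 0, 0, 0, 0.576, -0.024, 0, 0, 0, 0, 0, 0.576, -0.029, 0, 0, 0, 0, 0, 0.576, -0.034, 0, 0, 0, 0, 0, 0.576, -0.039, 0, 0, 0, 0, 0, 0.576, -0.044, 0, 0, 0, 0, 0, 0.576]

```text
time: 49.55
ee_pos: [0.5527, -0.1042, -0.0126]
ee_rot: [3.142, 0.0, -2.867]
contact_force: [-0.2, -0.7, -1.2]
opening: 0.0185
finger_force: 0.2
```

Emit:
send_rows:
  rows: [-0.003, 0, 0, 0, 0, 0, 0.576, -0.006, 0, 0, 0, 0, 0, 0.576, -0.006, 0, 0, 0, 0, 0, 0.576]

```text
time: 49.92
ee_pos: [0.5538, -0.1039, -0.0126]
ee_rot: [3.141, -0.0, -2.867]
contact_force: [-0.0, -1.4, -0.2]
opening: 0.0179
finger_force: 0.4
```

Emit:
send_rows:
  rows: [0.03, 0, 0, 0, 0, 0, 0.576, 0.1, 0, -0.1, 0, 0, 0, 0, 0.1, 0, -0.3, 0, 0, 0, -1, 0.1, 0, -0.5, 0, 0, 0, -1, 0.1, 0, -0.7, 0, 0, 0, -1, 0.1, 0, -0.7, 0, 0, 0, -1]

```text
time: 50.68
ee_pos: [0.5357, -0.1099, 0.1301]
ee_rot: [-3.139, 0.004, -2.867]
contact_force: [0.6, -0.0, -1.3]
opening: 0.0852
finger_force: 0.0
```

```bash
python3 - <<'E'
from h import *
c=capture("wrist");np.savez("end.npz",**c);seats([66,22,-22,-66],c)
u=proj(c,[pl(25,0,.014)])[0].astype(int);print(u)
x=max(0,u[0]-133);crop(c,x,u[1]-45,x+266,u[1]+30,3,"seats.png")
print(plxy(tcp()[0]),tcp()[0])
E
```

```text
66 glass [(0.886, np.float64(23.6), np.float64(67.19))] gray 91.0
22 glass [(1.235, np.float64(23.76), np.float64(22.67))] gray 92.0
-22 glass [(0.968, np.float64(24.87), np.float64(-21.35))] gray 92.0
-66 glass [(0.871, np.float64(23.42), np.float64(-65.39))] gray 6.0
[347 228]
(np.float64(-15.2), np.float64(-22.45)) [ 0.53477537 -0.10953484  0.12837938]
```

View pics/seats.png

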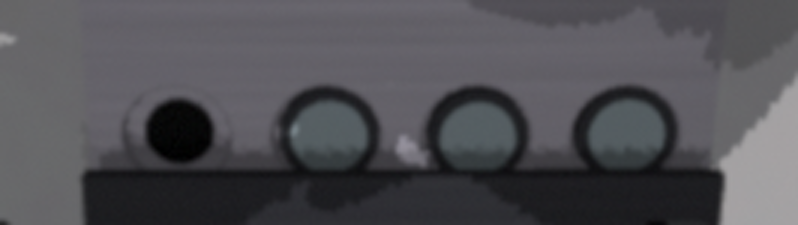

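All three discs appear in their pockets, at crop (328,132), (477,132) and (626,132), with the fourth pocket empty. Disc 3 shows a light crescent on its left, so I'll test flushness with a gentle touch from the shut fingertips.

```bash
python3 - <<'E'
from h import *
print(go(pl(14,-22,-.005),np.pi+PY))
E
```

```text
(array([-0.1448,  0.0031,  0.6672]), array([-0.0007,  0.0012, -0.0007]))
```

Emit:
send_rows:
  rows: [-0.145, 0.003, 0.1, -0.0007, 0.001, 0, 1, -0.145, 0.003, 0.25, -0.0007, 0.001, 0, 1, -0.145, 0.003, 0.4, -0.0007, 0.001, 0, 1, -0.145, 0.003, 0.53, -0.0007, 0.001, 0, 1, -0.145, 0.003, 0.62, -0.0007, 0.001, 0, 1, -0.145, 0.003, 0.66, -0.0007, 0.001, 0, 1, -0.145, 0.003, 0.66, -0.0007, 0.001, 0, 1]

```text
time: 51.6
ee_pos: [0.5616, -0.1007, -0.0053]
ee_rot: [3.139, -0.003, -2.867]
contact_force: [1.0, 0.7, 0.1]
opening: -0.0001
finger_force: 0.0
```

Emit:
send_rows:
  rows: [0, 0, 0.02, 0, 0, 0, 1, 0, 0, 0.03, 0, 0, 0, 1, 0, 0, 0.04, 0, 0, 0, 1, 0, 0, 0.04, 0, 0, 0, 1]

```text
time: 52.1
ee_pos: [0.5623, -0.1009, -0.0126]
ee_rot: [3.14, -0.002, -2.867]
contact_force: [0.7, 0.1, -0.4]
opening: 0.0001
finger_force: 0.0
```

Emit:
send_rows:
  rows: [0, 0, 0.003, 0, 0, 0, 1, 0, 0, 0.006, 0, 0, 0, 1, 0, 0, 0.006, 0, 0, 0, 1]

```text
time: 52.48
ee_pos: [0.5622, -0.1009, -0.0138]
ee_rot: [3.14, -0.002, -2.867]
contact_force: [-0.6, 0.5, -0.5]
opening: 0.0003
finger_force: 0.0
```

Emit:
send_rows:
  rows: [0, 0, 0.003, 0, 0, 0, 1, 0, 0, 0.006, 0, 0, 0, 1, 0, 0, 0.006, 0, 0, 0, 1]

```text
time: 52.85
ee_pos: [0.5622, -0.1008, -0.015]
ee_rot: [3.14, -0.002, -2.867]
contact_force: [0.1, 0.3, -0.1]
opening: 0.0001
finger_force: 0.0
```

Emit:
send_rows:
  rows: [0, 0, -0.05, 0, 0, 0, 1, 0, 0.1, -0.05, 0, 0, 0, 1, 0, 0.22, -0.05, 0, 0, 0, 1, 0, 0.22, -0.05, 0, 0, 0, 1, 0, 0.22, -0.02, 0, 0, 0, 1, 0, 0.22, -0.005, 0, 0, 0, 1, 0, 0.22, -0.001, 0, 0, 0, 1, 0, 0.22, -0.001, 0, 0, 0, 1]

```text
time: 53.85
ee_pos: [0.5503, -0.0587, -0.0148]
ee_rot: [3.14, -0.002, -2.868]
contact_force: [-0.5, 0.5, -0.3]
opening: 0.0001
finger_force: 0.0
```

Emit:
send_rows:
  rows: [0, 0, -0.05, 0, 0, 0, 1, 0, 0.1, -0.05, 0, 0, 0, 1, 0, 0.22, -0.05, 0, 0, 0, 1, 0, 0.22, -0.05, 0, 0, 0, 1, 0, 0.22, -0.02, 0, 0, 0, 1, 0, 0.22, -0.005, 0, 0, 0, 1, 0, 0.22, 0, 0, 0, 0, 1, 0, 0.22, 0, 0, 0, 0, 1]

```text
time: 54.85
ee_pos: [0.5384, -0.0164, -0.0148]
ee_rot: [3.14, -0.002, -2.868]
contact_force: [-0.2, -0.1, -0.1]
opening: 0.0
finger_force: 0.0
```

Emit:
send_rows:
  rows: [0, 0, -0.1, 0, 0, 0, 1, 0.05, 0, -0.3, 0, 0, 0, 0, 0.05, 0, -0.5, 0, 0, 0, -1, 0.05, 0, -0.7, 0, 0, 0, -1, 0.05, 0, -0.75, 0, 0, 0, -1, 0.05, 0, -0.75, 0, 0, 0, -1]

```text
time: 55.6
ee_pos: [0.5293, -0.0191, 0.1356]
ee_rot: [3.141, -0.001, -2.867]
contact_force: [-1.5, 0.4, 0.5]
opening: 0.0854
finger_force: 0.0
```

```bash
python3 - <<'E'
from h import *
p=tcp()[0];t=np.array([.5298,-.3295,.11]);print(p,read_state()["joints"])
print(go(p+(t-p)/2,3.339))
E
```

```text
[ 0.52926718 -0.01908436  0.13562359] [-1.49154404e-01  4.40183083e-01  1.66000278e+00  5.63711990e-04
  1.04226744e+00 -1.99449074e+00]
(array([ 0.2089, -0.7474,  0.0636]), array([ 0.0005, -0.0004,  0.0489]))
```

All three discs are flush. Next I fetch the lid.

Emit:
send_rows:
  rows: [0.05, -0.19, 0.02, 0, 0, 0.02, -1, 0.1, -0.37, 0.04, 0, 0, 0.049, -1, 0.16, -0.56, 0.06, 0, 0, 0.049, -1, 0.209, -0.747, 0.06, 0, 0, 0.049, -1, 0.209, -0.747, 0.06, 0, 0, 0.049, -1]

```text
time: 56.22
ee_pos: [0.5286, -0.1762, 0.1215]
ee_rot: [3.14, -0.003, -2.947]
contact_force: [-0.3, 0.8, -0.1]
opening: 0.0853
finger_force: 0.0
```

Emit:
send_rows:
  rows: [0.04, -0.19, 0.02, 0, 0, 0, -1, 0.08, -0.38, 0.04, 0, 0, 0, -1, 0.12, -0.57, 0.06, 0, 0, 0, -1, 0.152, -0.76, 0.06, 0, 0, 0, -1, 0.152, -0.76, 0.06, 0, 0, 0, -1, 0.152, -0.76, 0.06, 0, 0, 0, -1]

```text
time: 56.98
ee_pos: [0.5288, -0.3277, 0.1101]
ee_rot: [3.139, -0.003, -2.944]
contact_force: [0.4, 0.3, 0.2]
opening: 0.0857
finger_force: 0.0
```

```bash
python3 - <<'E'
from h import *
c=capture("wrist");p=tcp()[0];print(p,go((.5298,-.3297,-.0176),3.339))
g=cv2.cvtColor(c["color"],cv2.COLOR_RGB2GRAY);h=cv2.HoughCircles(cv2.GaussianBlur(g,(5,5),0),cv2.HOUGH_GRADIENT,1,200,param1=60,param2=20,minRadius=70,maxRadius=110)
for a in h[0][:3]:print(a,ray(c,a[0],a[1],.006))
u=proj(c,[[.5298,-.3297,.006]])[0];print(u, 67*348/1000/.29)
E
```

```text
[ 0.52892154 -0.32757637  0.11031586] (array([-0.004 , -0.013 ,  0.6395]), array([ 0.0017, -0.0017,  0.0004]))
[322.5 189.5  78.3] [ 0.52821399 -0.32620107  0.006     ]
[ 90.5 242.5  80.5] [ 0.61291354 -0.51238944  0.006     ]
[317.92375923 190.53753422] 80.4
```

Emit:
send_rows:
  rows: [-0.004, -0.01, 0.15, 0.0017, -0.0017, 0, -1, -0.004, -0.01, 0.3, 0.0017, -0.0017, 0, -1, -0.004, -0.01, 0.45, 0.0017, -0.0017, 0, -1, -0.004, -0.01, 0.57, 0.0017, -0.0017, 0, -1, -0.004, -0.01, 0.63, 0.0017, -0.0017, 0, -1, -0.004, -0.01, 0.638, 0.0017, -0.0017, 0, -1, -0.004, -0.01, 0.638, 0.0017, -0.0017, 0, -1]
  newtons: 60

```text
time: 57.9
ee_pos: [0.5307, -0.3308, -0.0157]
ee_rot: [-3.139, 0.002, -2.944]
contact_force: [0.1, 0.4, -0.4]
opening: 0.0855
finger_force: 0.0
```

Emit:
send_rows:
  rows: [0, 0, 0, 0, 0, 0, 0.3, 0, 0, 0, 0, 0, 0, 0.6, 0, 0, 0, 0, 0, 0, 1, 0, 0, 0, 0, 0, 0, 1, 0, 0, 0, 0, 0, 0, 1, 0, 0, 0, 0, 0, 0, 1, 0, 0, 0, 0, 0, 0, 1]

```text
time: 58.78
ee_pos: [0.5303, -0.3309, -0.0162]
ee_rot: [-3.14, 0.001, -2.944]
contact_force: [-0.9, 0.3, 5.1]
opening: 0.013
finger_force: 59.5
```

Emit:
send_rows:
  rows: [0, 0, -0.05, 0, 0, 0, 1, 0, 0, -0.2, 0, 0, 0, 1, 0, 0, -0.35, 0, 0, 0, 1, 0, 0, -0.5, 0, 0, 0, 1, 0, 0, -0.6, 0, 0, 0, 1, 0, 0, -0.6, 0, 0, 0, 1]

```text
time: 59.52
ee_pos: [0.5308, -0.3312, 0.1052]
ee_rot: [-3.138, 0.003, -2.944]
contact_force: [0.6, 0.2, -1.8]
opening: 0.0125
finger_force: 58.7
```

Emit:
send_rows:
  rows: [-0.035, 0.18, 0, 0, 0, 0, 1, -0.07, 0.36, 0, 0, 0, 0, 1, -0.11, 0.55, 0, 0, 0, 0, 1, -0.145, 0.728, 0, 0, 0, 0, 1]

```text
time: 60.02
ee_pos: [0.5292, -0.1807, 0.1023]
ee_rot: [-3.141, -0.0, -2.944]
contact_force: [0.1, 0.2, -1.5]
opening: 0.0127
finger_force: 58.8
```

Emit:
send_rows:
  rows: [-0.035, 0.18, 0, 0, 0, 0, 1, -0.07, 0.36, 0, 0, 0, 0, 1, -0.11, 0.55, 0, 0, 0, 0, 1, -0.145, 0.728, 0, 0, 0, 0, 1]

```text
time: 60.52
ee_pos: [0.5291, -0.0323, 0.1022]
ee_rot: [-3.141, -0.0, -2.944]
contact_force: [0.1, -0.9, -1.5]
opening: 0.0123
finger_force: 58.8
```

Emit:
send_rows:
  rows: [-0.035, 0.18, 0, 0, 0, 0, 1, -0.07, 0.36, 0, 0, 0, 0, 1, -0.11, 0.55, 0, 0, 0, 0, 1, -0.145, 0.728, 0, 0, 0, 0, 1]

```text
time: 61.02
ee_pos: [0.529, 0.116, 0.102]
ee_rot: [-3.14, -0.0, -2.944]
contact_force: [0.4, -0.3, -1.2]
opening: 0.0128
finger_force: 58.8
```

Emit:
send_rows:
  rows: [-0.025, 0.12, 0, 0, 0, -0.06, 1, -0.05, 0.24, 0, 0, 0, -0.12, 1, -0.07, 0.36, 0, 0, 0, -0.18, 1, -0.1, 0.48, 0, 0, 0, -0.24, 1, -0.12, 0.6, 0, 0, 0, -0.3, 1, -0.145, 0.728, 0, 0, 0, -0.345, 1, -0.145, 0.728, 0, 0, 0, -0.345, 1]

```text
time: 61.9
ee_pos: [0.5289, 0.2644, 0.1017]
ee_rot: [-3.14, -0.001, -2.4]
contact_force: [0.2, -0.6, -0.5]
opening: 0.0123
finger_force: 58.8
```

```bash
python3 - <<'E'
from h import *
c=capture("wrist");np.savez("lidback.npz",**c);p,r=tcp();s=read_state();print(p,s["ee_rot"],s["opening"],go((.5301,.2634,.02),-2.402))
g=cv2.cvtColor(c["color"],cv2.COLOR_RGB2GRAY);k=2
h=cv2.HoughCircles(cv2.GaussianBlur(g,(5,5),0),cv2.HOUGH_GRADIENT,1,200,param1=60,param2=20,minRadius=110,maxRadius=150)
for a in h[0][:2]:print(a,"lid centre rel tcp",ray(c,a[0],a[1],p[2]+.0222)-p)
c0=dict(np.load("w2.npz"))
E
```

```text
[0.52888927 0.26341788 0.1017425 ] [-3.14020862e+00 -1.31974122e-03 -2.40165149e+00] 0.013028178033067514 (array([-0.0049, -0.0036,  0.4087]), array([-0.0009, -0.0008,  0.0002]))
[322.5 263.5 137.2] lid centre rel tcp [0.00245687 0.00503824 0.0222    ]
```

```bash
python3 - <<'E'
from h import *
a=cv2.imread("pics/w6.png");b=dict(np.load("lidback.npz"))["color"][:,:,::-1]
for I in(a,b):
    g=cv2.cvtColor(I,cv2.COLOR_BGR2GRAY)
    w=g[126:150,308:338].astype(float);m=w<w.min()+35
    v,u=np.nonzero(m);print("dot",u.mean()+308,v.mean()+126,m.sum())
    h=cv2.HoughCircles(cv2.GaussianBlur(np.ascontiguousarray(g),(5,5),0),cv2.HOUGH_GRADIENT,1,200,param1=60,param2=20,minRadius=110,maxRadius=150);print(h[0][:2])
E
```

```text
dot 322.7350427350427 135.1965811965812 117
[[321.5 265.5 138.4]
 [510.5 185.5 142.8]]
dot 322.7391304347826 134.8913043478261 138
[[322.5 263.5 137.2]]
```

Emit:
send_rows:
  rows: [-0.005, -0.003, 0.1, -0.001, -0.001, 0, 1, -0.005, -0.003, 0.2, -0.001, -0.001, 0, 1, -0.005, -0.003, 0.3, -0.001, -0.001, 0, 1, -0.005, -0.003, 0.38, -0.001, -0.001, 0, 1, -0.005, -0.003, 0.415, -0.001, -0.001, 0, 1, -0.005, -0.003, 0.418, -0.001, -0.001, 0, 1, -0.005, -0.003, 0.418, -0.001, -0.001, 0, 1]

```text
time: 62.82
ee_pos: [0.5312, 0.2634, 0.0196]
ee_rot: [-3.141, 0.002, -2.402]
contact_force: [-0.8, -0.1, -0.8]
opening: 0.0123
finger_force: 58.8
```

Emit:
send_rows:
  rows: [0, 0, 0.01, 0, 0, 0, 1, 0, 0, 0.02, 0, 0, 0, 1, 0, 0, 0.028, 0, 0, 0, 1, 0, 0, 0.028, 0, 0, 0, 1]

```text
time: 63.32
ee_pos: [0.5308, 0.2633, 0.0134]
ee_rot: [-3.141, 0.002, -2.402]
contact_force: [-0.2, 1.1, -0.2]
opening: 0.0126
finger_force: 58.8
```

Emit:
send_rows:
  rows: [0, 0, 0.01, 0, 0, 0, 1, 0, 0, 0.02, 0, 0, 0, 1, 0, 0, 0.03, 0, 0, 0, 1, 0, 0, 0.035, 0, 0, 0, 1, 0, 0, 0.035, 0, 0, 0, 1]

```text
time: 63.95
ee_pos: [0.531, 0.2634, 0.0069]
ee_rot: [-3.141, 0.002, -2.402]
contact_force: [-1.6, 0.1, 10.8]
opening: 0.0127
finger_force: 60.3
```

Emit:
send_rows:
  rows: [0, 0, 0.002, 0, 0, 0.06, 1, 0, 0, 0.002, 0, 0, 0.12, 1, 0, 0, 0.002, 0, 0, 0.18, 1, 0, 0, 0.002, 0, 0, 0.24, 1, 0, 0, 0.002, 0, 0, 0.3, 1, 0, 0, 0.002, 0, 0, 0.345, 1, 0, 0, 0.002, 0, 0, 0.345, 1]

```text
time: 64.82
ee_pos: [0.5316, 0.2636, 0.0068]
ee_rot: [3.141, 0.003, -2.945]
contact_force: [-0.4, 0.3, 10.1]
opening: 0.0127
finger_force: 60.4
```

Emit:
send_rows:
  rows: [0, 0, -0.01, 0, 0, 0, 1, 0, 0, -0.02, 0, 0, 0, 1, 0, 0, -0.023, 0, 0, 0, 1, 0, 0, -0.027, 0, 0, 0, 1, 0, 0, -0.027, 0, 0, 0, 1]

```text
time: 65.45
ee_pos: [0.5309, 0.2633, 0.0114]
ee_rot: [3.141, 0.002, -2.944]
contact_force: [1.6, 0.3, 1.5]
opening: 0.0122
finger_force: 60.0
```

Emit:
send_rows:
  rows: [0, 0, -0.003, 0, 0, 0, 1, 0, 0, -0.006, 0, 0, 0, 1, 0, 0, -0.006, 0, 0, 0, 1]

```text
time: 65.82
ee_pos: [0.5308, 0.2633, 0.0116]
ee_rot: [3.141, 0.001, -2.944]
contact_force: [8.1, 3.1, -19.5]
opening: 0.0124
finger_force: 59.4
```

Pulling up gives −19.5 N with no rise, so the lid is held behind the claws. I'll return to neutral, release and retreat.

Emit:
send_rows:
  rows: [0, 0, 0.006, 0, 0, 0, 1, 0, 0, 0.006, 0, 0, 0, 1, 0, 0, 0.006, 0, 0, 0, 0.7, 0, 0, 0.006, 0, 0, 0, 0.2, 0, 0, 0.006, 0, 0, 0, -1, 0, 0, 0.006, 0, 0, 0, -1, 0, 0, 0.006, 0, 0, 0, -1, 0, 0, 0.006, 0, 0, 0, -1]

```text
time: 66.82
ee_pos: [0.5308, 0.2633, 0.0116]
ee_rot: [3.141, 0.002, -2.944]
contact_force: [0.0, -0.7, -0.3]
opening: 0.0855
finger_force: 0.0
```

Emit:
send_rows:
  rows: [0, 0, -0.05, 0, 0, 0, -1, 0, 0, -0.2, 0, 0, 0, -1, 0, 0, -0.4, 0, 0, 0, -1, 0, 0, -0.6, 0, 0, 0, -1, 0, 0, -0.8, 0, 0, 0, -1, 0, 0, -0.8, 0, 0, 0, -1, 0, 0, -0.8, 0, 0, 0, -1]

```text
time: 67.7
ee_pos: [0.5303, 0.263, 0.1715]
ee_rot: [3.141, 0.001, -2.944]
contact_force: [-0.8, -0.9, -0.3]
opening: 0.0853
finger_force: 0.0
```

```bash
python3 - <<'E'
from h import *
c=capture("wrist");np.savez("final.npz",**c);p=tcp()[0];print(p)
# lid dots & outline vs. the first lid view
o=np.array([.5325,.2636,.0335])
a=o[:2]-.059*np.array([np.cos(.2),np.sin(.2)]);b=o[:2]+.059*np.array([np.cos(.2),np.sin(.2)])
g=cv2.cvtColor(c["color"],cv2.COLOR_RGB2GRAY);P=[]
for q in(a,b):
    u=proj(c,[[q[0],q[1],.0335]])[0].round().astype(int);w=g[u[1]-9:u[1]+10,u[0]-9:u[0]+10].astype(float);m=w<w.min()+25
    v,x=np.nonzero(m);print(m.sum(),w.min());P.append(ray(c,u[0]-9+x.mean(),u[1]-9+v.mean(),.0335))
d=P[1]-P[0];print(P,(P[0]+P[1])/2,np.arctan2(d[1],d[0]),np.linalg.norm(d))
t=capture("top");f=lambda y:proj(t,[pl(25,y,.014)])[0]
g=cv2.cvtColor(t["color"],cv2.COLOR_RGB2GRAY)
for y in(66,22,-22,-66):
    u=f(y).round().astype(int);print(y,u,g[u[1]-1:u[1]+2,u[0]-1:u[0]+2].mean().round())
E
```

```text
[0.5300155 0.2629546 0.1708943]
29 34.0
19 22.0
[array([0.47380612, 0.25176709, 0.0335    ]), array([0.59327811, 0.27527138, 0.0335    ])] [0.53354211 0.26351923 0.0335    ] 0.19425393759281365 0.1217621039623973
66 [346 221] 177.0
22 [357 218] 169.0
-22 [369 215] 175.0
-66 [380 212] 25.0
```

```bash
python3 -c "
from plant import *
print(finish_job())"
```

```text
the job is handed in; nothing more can be done
None
```

I handed the job in after about 68 s of robot time: the pot held three discs and all three sit flush in pockets 1–3, the lid is back on the pot and held under both claws, and I saw no contact with the other things on the desk; the judge's verdict was not returned.

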